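# Pull the punch tray forward in the bench rack with the pull hook

### The job

The tray of punches has been pushed deep into the low bench rack. Take the pull hook from its wooden rest, reach in under the wire top without knocking the rack, drop the hook's tip behind the tray's front wall and draw the tray gently forward along the deck until you feel it press snugly and squarely against both stop screws in the deck's upturned front edge; never yank or force it, and move the tray with the hook only, keeping it flat on the deck. Then unhook, leaving the tray at the front, and lay the hook in its rest as it was, tip down, leaving the drawplate, the tin and the doming block where they are.

Things in the scene. Friction and masses are not known exactly. Their poses are not given: they have to be found in the camera images.
- rack: Fixed steel bench rack, 310 mm deep, 216 wide, 165 high. Origin: bench level, under the middle of its open front; x runs into the depth (drag towards -x), y across, z up. Deck top at z = 30 mm. Corner posts 12 mm square, centred at y = +-102 mm; thin side guards at z = 55. Wire top all over, underside at z = 158, too close to reach through. Front clear between the posts (192 wide) below it.
- upstand: Upturned front edge of the rack's deck: a rigid 4 mm strip across the front, 12 mm high. Origin: at deck height, middle of its inner face, which is the plane x = 0; axes as the rack's. Two short rubber-tipped brass stop screws go through it at y = +-45 mm; both stick out inwards by the same amount, anywhere from 3 to 20 mm, which is not reported: the tray must be felt to meet them. Rigid and locked.
- tray: Open aluminium tray of punches, 150 mm long (x), 112 wide (y), 50 high. Origin: middle of its underside; front wall at -x (outer face x = -75 mm, inner face -71). Punches fill the middle and back to 26 mm above the underside; the 45 mm behind the front wall are free. Up to 0.1 rad askew. 0.45 to 0.85 kg, slides with 2 to 6 N; turning it square on one stop adds up to 7 N.
- tray_lip (a point): Middle of the top edge of the tray's front wall (4 mm thick), 50 mm above the tray's underside; a flat rim, 3 mm thick, is turned outwards from it by 9 mm all round the tray. Axes as the tray's. With the tray home it is 2 mm behind the tips of the stop screws.
- hook: Pull hook, 0.13 kg: flat-sided wooden handle 130 mm long, 20 wide, 24 high, with a straight 8 mm steel rod in line, bent straight down at the far end. Origin: the place to grip, mid-section of the handle, 75 mm from its butt and 55 from its front end; x along the rod to the tip, z up as it lies in the rest. Axis of the bent leg at x = 215 mm.
- hook_tip (a point): Lowest point of the hook's bent end, at x = 215 mm, z = -36 mm in the hook's frame.
- rest: Fixed wooden rest: board 215 x 60 x 10 mm, two notched uprights 14 thick that carry the hook level, its origin 66 mm up. Origin: bench level, under the hook's grip place (hook up to 12 mm off lengthwise at the start); x towards the hook's tip. Notch for the handle: x = -62, 24 wide, floor z = 54, top 72. Notch for the rod: x = 105, 12 wide, floor 62, top 80. Both widen upwards.
- rest_tip (a point): Where the hook's tip point hangs when the hook lies in the rest with its grip place over the rest's origin: x = 215 mm, z = 30 mm in the rest's frame.
- drawplate: Bystander: loose steel drawplate lying flat on the bench, 200 x 52 x 14 mm. Origin: centre of its underside.
- tin: Bystander: loose round metal tin with a lid, 68 mm across, 45 mm high. Origin: centre of its underside.
- dome_block: Bystander: loose 50 mm steel doming cube with round hollows. Origin: centre of its underside.
Things that resemble listed ones, but are neither listed nor needed, are in the scene too. Of the things like the tray, leave any that is blue; of the rest the larger one is meant. Leave any green look-alike of the rest alone.

How it is judged (in metres and radians):
On the way, in this order (a step that is already met when the one before it is completed fails the run):
1. the hook's tip is down inside the tray, close behind its front wall and at least 6 mm below the rim (x of hook_tip in the frame of tray between -0.072 and -0.03 m and y of hook_tip in the frame of tray between -0.052 and 0.052 m and z of hook_tip in the frame of tray below 0.044 m), for 0.1 s.
2. the hook draws the tray snugly on to the stop screws of the upstand: the tray presses on them with more than 4 N and is square within 0.025 rad (contact force between tray and upstand above 4 N and contact force between hook and tray above 2 N and x of tray_lip in the frame of upstand below 0.0255 m and angle between the x axis of tray and the x axis of upstand, either way round below 0.025 rad), for 0.2 s.
At the end, for the whole second after the job is handed in: The tray lies flat on the deck, its front face 1 to 23.5 mm behind the upstand's inner face (where the stop screws hold it), square within 0.03 rad; the hook lies in its rest, tip down and within 30 mm of its place, handle centre within 5 mm of its height; all at rest (x of tray_lip in the frame of upstand between 0.003 and 0.0255 m and angle between the x axis of tray and the x axis of upstand, either way round below 0.03 rad and z of tray in the frame of upstand between -0.003 and 0.003 m and angle between tray's own z axis and vertical below 0.03 rad and z of hook in the frame of rest between 0.061 and 0.071 m and y of hook in the frame of rest between -0.008 and 0.008 m and distance between hook_tip and rest_tip below 0.03 m and linear speed of each of tray, hook below 0.01 m/s); the robot touches nothing.
It fails at once if the tray is yanked or forced: the hook bears on it with more than 22 N, or it presses on the upstand's stop screws with more than 16 N (contact force between hook and tray above 22 N or contact force between tray and upstand above 16 N).
It fails at once if the hook strikes the rack with more than 15 N (contact force between hook and rack above 15 N).
It fails at once if the robot touches the tray (contact force between any of the fingers, the arm and tray above 0.5 N).
It fails at once if the tray is tipped or lifted off the deck (angle between tray's own z axis and vertical above 0.1 rad or z of tray in the frame of upstand above 0.012 m).
It fails at once if a bystander (drawplate, tin, doming block) is moved more than 15 mm (distance of any of drawplate, tin, dome_block from where it was at the start of the episode above 0.015 m).
It also fails if it takes over 67 s, if anything falls off the work surface, if the arm or the gripper's body presses on something with over 40 N, if the wrist force passes 120 N, or if a joint passes its speed limit or range.

### The arm

A 7-joint arm with a two-finger parallel gripper is mounted at the origin on the work surface. World frame = base frame: x ahead of the robot, y to its left, z up, the work surface at z = 0. Lengths are in mm, angles in rad, forces in N, time in s.
With the tool pointing down it reaches from about 425 to 875 mm from the base axis. Payload 8.4 kg.
Tool frame: the origin (TCP) lies midway between the tips of the shut fingers; the grasp point (between the pads) lies 19 mm behind it; z points along the fingers, y is the direction in which the jaws open and shut (so a half turn about z gives the same grasp; the last joint's range is limited). The gripper opens to 85 mm and grips with 20 to 120 N. Pads are 22 mm wide; open, the fingers measure 114 mm over their backs; the gripper's body (76 mm by 85 mm) begins 54 mm behind the grasp point. The pads swing forward as they close: fully open they stand 13 mm farther back than shut.
Start: joints at [-1.211, 0.333, 0.04, 1.465, -0.013, 1.343, -0.059], TCP at [287.864, 582.751, 231.308] pointing down, gripper open.
Joint ranges: [-2.58, 2.58], [-0.38, 2.09], [-1.3, 1.39], [0.25, 2.4], [-1.5, 4.64], [0.08, 2.09], [-2.65, 2.65]. Speed limits (rad/s): [2.22, 2.22, 2.79, 2.79, 3.14, 3.14, 3.14].

### API

Orientations are given as a unit quaternion [w, x, y, z].
In Python, from cell import state, capture, bot gives the robot as it stands.
- The arm moves only by the tool drive_tool, never from a script. Its arguments are lists of equal length, an entry for each row: "travel": the shift along the tool's x, y, z in cm, a list of three; "roll": the turn about the tool's z in rad; "claw": the closure in counts, from 0 (fully open) to 255 (shut). A call has exactly 10 rows; each row shifts and turns the commanded pose from where the row before left it, along the tool's axes as they then stand; what a row does not reach is not made up. A row lasts 1/12 s, in which the tool goes at most 41.7 mm and 7.16 degrees, less where a joint would pass 70% of its speed; a pose out of reach is approached as far as the arm can. A call is refused whole if a number of a shift passes 4.17 or a number of a turn 0.125, either way. A call with a gripper value outside its range is refused whole. The fingers move at their own pace and stop on an object; "grip_force" is the grip in N (left out, the last holds). Time passes only in rows, so rows that do not move let the fingers close, or fill a call up. It gives the time, the measured TCP pose, the force and the opening at its end, in the units of the state.
- state(): the state, without advancing time (a new reading comes with each control period).
- capture(name): name is "scene" or "top" or "wrist"; returns a dict with "img" (400x640x3 uint8, red, green, blue), "depth" (400x640 float32, mm along the optical axis (not along the pixel's ray), 0 where there is no reading), "fx", "fy", "cx", "cy" (pixels), "extrinsics" (4x4, takes a point from camera to world coordinates). Camera axes: x right, y up, looking along -z (the intrinsics and any distortion apply to the point x, -y, -z); pixel columns grow to the right and rows downward; lengths in mm; the calibration is good to about 2 mm. The wrist camera is an equidistant fisheye: a pixel r from the principal point sees the ray r / f radians off the axis. A picture is of the moment at which its call begins.
- bot.hand_in(): hands the job in, once; it reports no verdict.
The state is a dict: "clock": time; "joint_positions": joint angles; "joint_velocities": joint speeds; "joint_torque": joint torques, N m; "tcp_pos": TCP position; "ee_rot": TCP orientation; "wrist_force": force on the tool from outside, world axes, zero at the start; "ft_torque": the same for the moment, N m; "finger_gap": opening from 0.0 (shut) to 1.0 (fully open).
Only numpy, scipy, OpenCV 4.12 (cv2) and the standard library are available. Lean on these libraries where they do the work, as an engineer would, in place of code of your own. Each camera call takes 0.05 s, during which the arm holds its last target.

## Working session

There is one attempt and no reset: what is moved stays moved. The work goes in short steps, Python scripts to look and compute and a tool call to move; the robot and the scene stay as the last step left them, time stands still between calls to the robot, and variables do not carry over. Pictures are saved under pics/ and viewed, and the job is handed in when it is done.

Besides the shell and the picture viewer there is one more tool, called after "Request:" by a JSON object that holds its "name" and its "arguments". drive_tool: Moves the arm, as the interface text tells. Its arguments: {"type":"object","properties":{"travel":{"type":"array","items":{"type":"array","items":{"type":"number"}}},"roll":{"type":"array","items":{"type":"number"}},"claw":{"type":"array","items":{"type":"number"}},"grip_force":{"type":"number"}},"required":["travel","roll","claw"]}

```bash
ls; mkdir -p pics; python3 - <<'E'
from cell import state,capture
import cv2,numpy as np
s=state();print(s)
for n in("scene","top","wrist"):
    c=capture(n);cv2.imwrite(f"pics/{n}0.png",c["img"][:,:,::-1]);np.savez(f"{n}0.npz",**c)
    print(n,c["fx"],c["fy"],c["cx"],c["cy"],c["extrinsics"].round(3).tolist(),[k for k in c])
E
```

```text
pics
{'clock': 0.0, 'joint_positions': array([-1.21120754,  0.33392483,  0.03988529,  1.46631026, -0.01342317,
        1.34333839, -0.05850324]), 'joint_velocities': array([-7.66498292e-04, -1.41139552e-03, -3.78033136e-04,  1.03828330e-03,
        1.20753467e-03, -2.95343754e-04,  7.15930594e-05]), 'joint_torque': array([ 2.83847312e-04, -6.58567142e+01,  1.36555608e+00, -4.05551970e+01,
        1.66908174e-02,  1.26628249e-02,  1.99556041e-05]), 'tcp_pos': array([287.67068241, 582.33115107, 230.39336783]), 'ee_rot': array([-1.47162118e-04,  2.27405789e-01,  9.73799709e-01, -8.44580911e-04]), 'wrist_force': array([0.02392961, 0.15232919, 0.22201928]), 'ft_torque': array([ 0.04047992,  0.00049479, -0.00918599]), 'finger_gap': 0.9983291939038038}
scene 404.3938229428976 404.3938229428976 320.1915809210488 210.05284100855084 [[-0.019, -0.83, 0.557, 1004.341], [1.0, -0.018, 0.008, -7.513], [0.004, 0.557, 0.83, 908.843], [0.0, 0.0, 0.0, 1.0]] ['img', 'depth', 'fx', 'fy', 'cx', 'cy', 'extrinsics']
top 463.42402017451474 463.42402017451474 314.2304880096681 204.64731292709928 [[0.08, 0.975, -0.207, 248.798], [-0.997, 0.078, -0.016, -44.204], [0.0, 0.207, 0.978, 1185.651], [0.0, 0.0, 0.0, 1.0]] ['img', 'depth', 'fx', 'fy', 'cx', 'cy', 'extrinsics']
wrist 309.70691628693146 309.70691628693146 316.226351582514 195.05711807687942 [[0.442, -0.855, -0.271, 217.379], [0.897, 0.421, 0.136, 615.915], [-0.002, -0.303, 0.953, 373.332], [0.0, 0.0, 0.0, 1.0]] ['img', 'depth', 'fx', 'fy', 'cx', 'cy', 'extrinsics']
```

View pics/scene0.png

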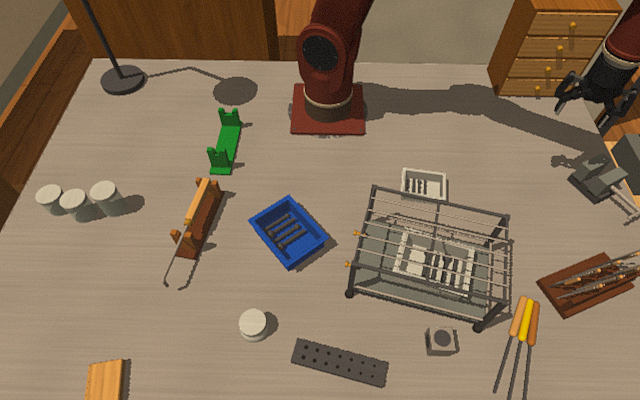

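View pics/top0.png

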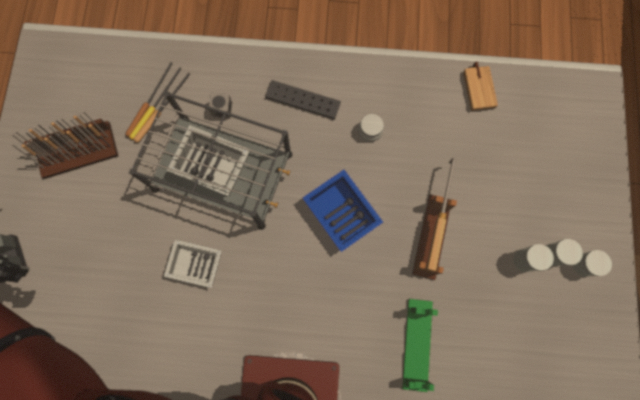

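View pics/wrist0.png

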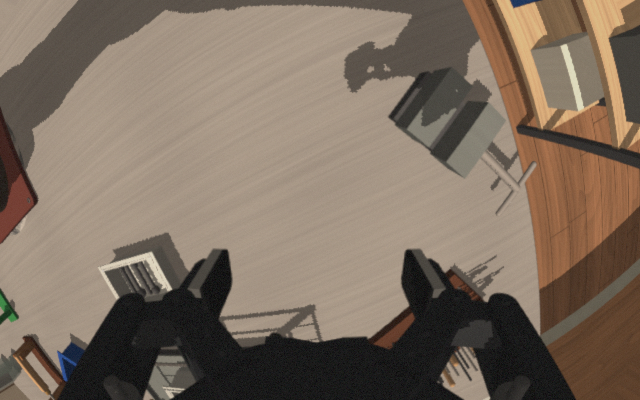

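The scene view shows the rack at about (430,250), its front with brass screws on the left at (350,250), the grey tray inside. The wooden rest with the hook is at (200,220) and the green decoy rest at (225,145). The bystanders are the tin (253,325), drawplate (340,362) and dome block (441,340). Next I'll measure.

```bash
cat > h.py <<'E'
import numpy as np,cv2
def load(n): return dict(np.load(n+".npz"))
def ray(c,u,v):
    d=np.array([(u-c["cx"])/c["fx"],-(v-c["cy"])/c["fy"],-1.0]);E=c["extrinsics"]
    return E[:3,3],E[:3,:3]@d
def plane(c,u,v,z):
    o,d=ray(c,u,v);return (o+d*(z-o[2])/d[2]).round(1)
def cloud(c):
    v,u=np.mgrid[:400,:640];D=c["depth"]
    P=np.stack([(u-c["cx"])/c["fx"]*D,-(v-c["cy"])/c["fy"]*D,-D],-1)
    E=c["extrinsics"];W=P@E[:3,:3].T+E[:3,3];W[D==0]=np.nan;return W
def crop(c,x0,y0,x1,y1,k,fn):
    im=c["img"][y0:y1,x0:x1,::-1];im=cv2.resize(im,None,fx=k,fy=k,interpolation=cv2.INTER_CUBIC)
    for x in range((x0//20+1)*20,x1,20): cv2.putText(im,str(x),((x-x0)*k,8),0,.3,(0,0,255));cv2.line(im,((x-x0)*k,10),((x-x0)*k,16),(0,0,255))
    for y in range((y0//20+1)*20,y1,20): cv2.putText(im,str(y),(0,(y-y0)*k),0,.3,(0,0,255))
    cv2.imwrite(fn,im)
E
python3 - <<'E'
from h import *
t=load("top0");s=load("scene0")
crop(t,115,85,300,235,4,"pics/a1.png")
crop(s,335,160,525,340,4 if 0 else 3,"pics/a2.png")
crop(t,400,140,480,290,4,"pics/a3.png")
crop(s,150,165,240,300,4,"pics/a4.png")
W=cloud(t)
for p in [(540,320),(320,300),(350,60)]: print(W[p[1],p[0]])
E
```

```text
[ 2.52125528e+02 -6.06840885e+02 -6.95874401e-02]
[257.02040154 -58.22821431  -0.40526376]
[ 9.19638868e+02 -9.10779965e+01  8.77233918e-01]
```

View pics/a1.png

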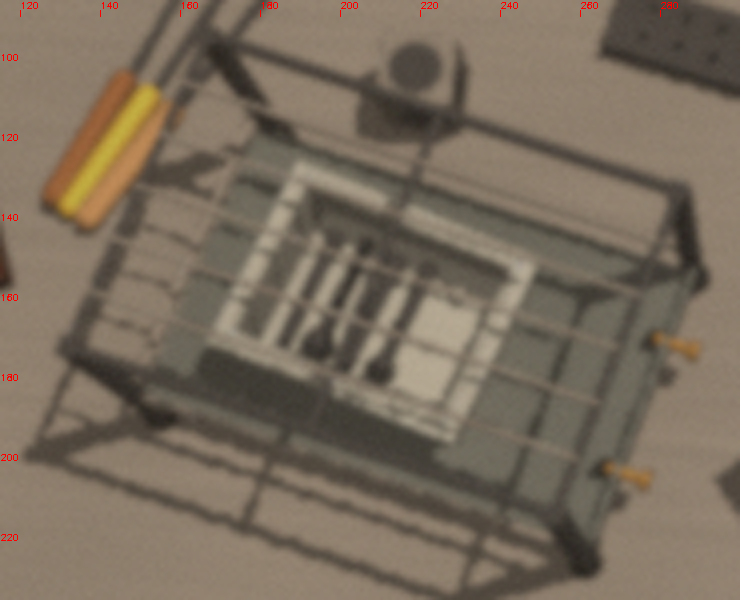

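View pics/a2.png

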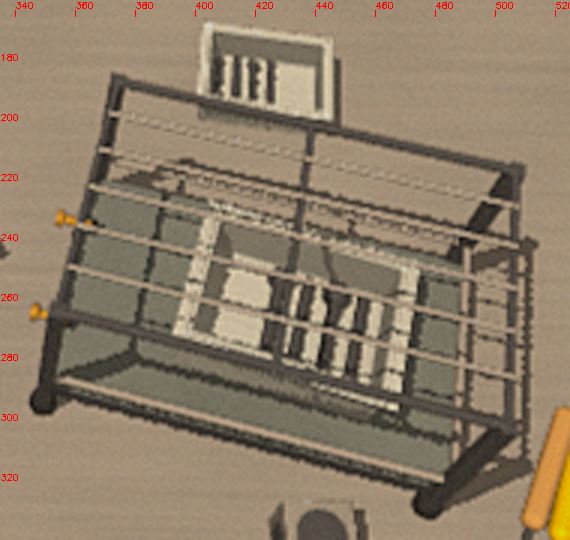

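View pics/a3.png

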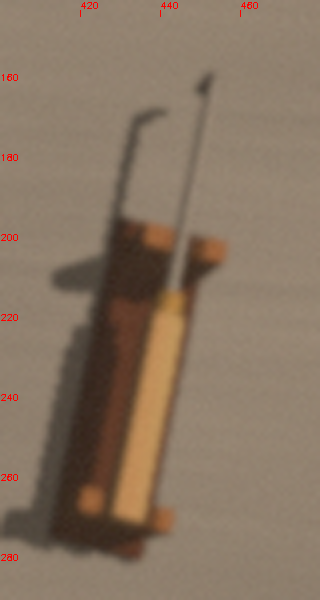

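View pics/a4.png

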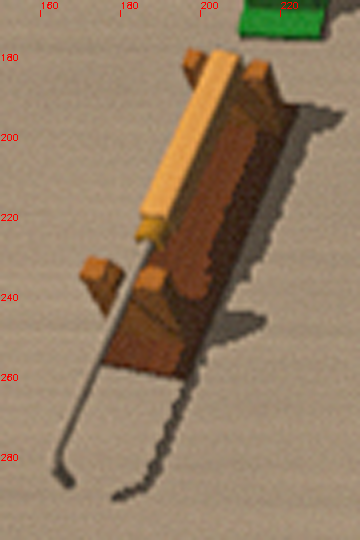

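```bash
python3 - <<'E'
from h import *
t=load("top0");s=load("scene0")
print("rack top corners top",[plane(t,*p,162).tolist() for p in [(168.7,96),(285,132.5),(133.7,172),(254.5,214)]])
print("scene",[plane(s,335+x/3,160+y/3,162).tolist() for x,y in [(118,80),(58,312),(518,170),(512,428)]])
print("feet top",[plane(t,115+x/4,85+y/4,0).tolist() for x,y in [(698,282),(588,568)]])
print("feet scene",[plane(s,335+x/3,160+y/3,0).tolist() for x,y in [(43,402),(430,503)]])
print("tray rim top", [plane(t,115+x/4,85+y/4,80).tolist() for x,y in [(538,262),(455,443),(296,160),(215,335)]])
print("tray rim scene", [plane(s,335+x/3,160+y/3,80).tolist() for x,y in [(205,203),(172,332),(422,262),(400,410)]])
# handle
for nm,c in(("t",t),("s",s)):
    W=cloud(c);hsv=cv2.cvtColor(c["img"],cv2.COLOR_RGB2HSV)
    m=(hsv[...,0]>10)&(hsv[...,0]<25)&(hsv[...,1]>100)&(hsv[...,2]>120)&(W[...,2]>68)&(W[...,2]<90)&(W[...,1]<-150)
    n,l,st,ce=cv2.connectedComponentsWithStats(m.astype(np.uint8));k=1+st[1:,4].argmax();P=W[l==k];print(nm,st[k],P.mean(0),np.median(P[:,2]))
    q=np.array(np.nonzero(l==k)).T[:,::-1]
    Q=np.array([plane(c,u,v,78) for u,v in q])[:,:2]
    r=cv2.minAreaRect(Q.astype(np.float32));print(r,cv2.boxPoints(r).round(1).tolist())
E
```

```text
rack top corners top [[700.5, 338.7, 162.0], [631.3, 54.8, 162.0], [508.3, 391.5, 162.0], [433.0, 105.1, 162.0]]
scene [[435.0, 109.8, 162.0], [634.1, 58.0, 162.0], [511.4, 399.4, 162.0], [710.5, 348.1, 162.0]]
feet top [[628.0, 52.4, 0.0], [429.6, 105.7, 0.0]]
feet scene [[632.9, 58.2, 0.0], [707.5, 349.1, 0.0]]
tray rim top [[607.5, 146.8, 80.0], [487.9, 184.8, 80.0], [662.5, 306.7, 80.0], [544.3, 341.2, 80.0]]
tray rim scene [[494.4, 185.5, 80.0], [608.2, 150.1, 80.0], [544.5, 349.0, 80.0], [666.3, 309.5, 80.0]]
t [428 212  18  59 479] [ 415.41696953 -327.257847     77.87132726] 77.94609698514682
((419.141357421875, -327.7522277832031), (20.350038528442383, 144.3357391357422), 80.21085357666016) [[346.29998779296875, -325.5], [488.5, -350.0], [492.0, -330.0], [349.79998779296875, -305.5]]
s [184 178  26  47 344] [ 419.57355143 -327.63034666   77.43991605] 77.66248107725619
((423.41461181640625, -326.0174865722656), (33.74671173095703, 143.14527893066406), 87.86453247070312) [[351.29998779296875, -340.20001220703125], [494.29998779296875, -345.5], [495.6000061035156, -311.79998779296875], [352.5, -306.5]]
```

```bash
python3 - <<'E'
from h import *
t=load("top0");s=load("scene0")
print("bend top",plane(t,452,159,70),"scene bend",plane(s,150+60/4,165+455/4,68),"scene tip",plane(s,150+68/4,165+485/4,32))
print("handle front top",plane(t,400+174/4,140+292/4,78),"butt",plane(t,400+130/4,140+520/4,78))
print("scene butt", plane(s,150+222/4,165+52/4,78),"front",plane(s,150+152/4,165+216/4,78))
W=cloud(t);hsv=cv2.cvtColor(t["img"],cv2.COLOR_RGB2HSV)
m=(hsv[...,0]>105)&(hsv[...,0]<130)&(hsv[...,1]>150);P=W[m];print("blue",np.nanpercentile(P,[1,50,99],axis=0))
# rest uprights tops
print("rest upr",[plane(t,400+x/4,140+y/4,z).tolist() for x,y,z in[(160,235,80),(208,250,80),(92,500,72),(162,520,72)]])
print("brass",[plane(t,115+x/4,85+y/4,36).tolist() for x,y in[(655,340),(605,468)]])
E
```

```text
bend top [ 629.1 -361.3   70. ] scene bend [ 633.2 -359.8   68. ] scene tip [ 635.9 -365.9   32. ]
handle front top [ 487.3 -340.9   78. ] butt [ 347.3 -318.    78. ]
scene butt [ 352.4 -316.3   78. ] front [ 479.9 -336.3   78. ]
blue [[ 3.91269919e+02 -1.79197609e+02 -4.32154454e-01]
 [ 4.94605159e+02 -6.78503674e+01  6.87897002e+00]
 [ 5.71022896e+02 -6.67452967e+00  5.46675476e+01]]
rest upr [[521.7, -331.1, 80.0], [514.6, -360.5, 80.0], [357.9, -296.5, 72.0], [349.3, -338.5, 72.0]]
brass [[575.4, 73.5, 36.0], [488.9, 97.1, 36.0]]
```

Request:
{"name": "drive_tool", "arguments": {"travel": [[-3.2,-2.35,-0.3],[-3.2,-2.35,-0.3],[-3.2,-2.35,-0.3],[-3.2,-2.35,-0.3],[-3.2,-2.35,-0.3],[-3.2,-2.35,-0.3],[-3.2,-2.35,-0.3],[-3.2,-2.35,-0.3],[-3.2,-2.35,-0.3],[-3.2,-2.35,-0.3]], "roll": [0,0,0,0,0,0,0,0,0,0], "claw": [0,0,0,0,0,0,0,0,0,0]}}

```text
clock: 0.98
tcp_pos: [471.1, 228.4, 261.5]
ee_rot: [-0.0, 0.227, 0.974, 0.0]
wrist_force: [1.7, -0.1, 0.3]
finger_gap: 0.998
```

Request:
{"name": "drive_tool", "arguments": {"travel": [[-2.3,-2.7,0],[-2.3,-2.7,0],[-2.3,-2.7,0],[-2.3,-2.7,0],[-2.3,-2.7,0],[-2.3,-2.7,0],[-2.3,-2.7,0],[-2.3,-2.7,0],[0,0,0],[0,0,0]], "roll": [0,0,0,0,0,0,0,0,0.12,0.12], "claw": [0,0,0,0,0,0,0,0,0,0]}}

```text
clock: 1.82
tcp_pos: [539.9, -47.8, 261.2]
ee_rot: [0.0, 0.347, 0.938, -0.0]
wrist_force: [0.6, 0.6, 0.6]
finger_gap: 0.997
```

Request:
{"name": "drive_tool", "arguments": {"travel": [[0,0,0],[0,0,0],[0,0,0],[0,0,0],[0,0,0],[0,0,0],[0,0,0],[0,0,0],[0,0,0],[0,0,0]], "roll": [0.12,0.12,0.12,0.12,0.12,0.12,0.12,0.12,0.12,0.12], "claw": [0,0,0,0,0,0,0,0,0,0]}}

```text
clock: 2.65
tcp_pos: [539.8, -44.8, 261.1]
ee_rot: [-0.0, 0.815, 0.58, -0.0]
wrist_force: [0.0, -0.2, 0.4]
finger_gap: 0.999
```

Request:
{"name": "drive_tool", "arguments": {"travel": [[0,0,0],[0,0,0],[0,0,0],[0,0,0],[0,0,0],[0,0,0],[0,0,0],[0,0,0],[0,0,0],[0,0,0]], "roll": [0.12,0.12,0.12,0.12,0.12,0.12,0.12,0.12,0.12,0.12], "claw": [0,0,0,0,0,0,0,0,0,0]}}

```text
clock: 3.48
tcp_pos: [539.8, -44.8, 261.1]
ee_rot: [-0.0, 1.0, 0.018, -0.0]
wrist_force: [-0.7, -0.4, -0.3]
finger_gap: 0.995
```

Request:
{"name": "drive_tool", "arguments": {"travel": [[0,0,0],[0,0,0],[-0.9,3.74,1.2],[-0.9,3.74,1.2],[-0.9,3.74,1.2],[-0.9,3.74,1.2],[-0.9,3.74,1.2],[-0.9,3.74,1.2],[-0.9,3.74,1.2],[-0.9,3.74,1.2]], "roll": [0.1,0.1,0,0,0,0,0,0,0,0], "claw": [0,0,0,0,0,0,0,0,0,0]}}

```text
clock: 4.32
tcp_pos: [421.1, -330.4, 165.0]
ee_rot: [-0.0, 0.997, -0.078, 0.0]
wrist_force: [1.3, -0.0, 0.9]
finger_gap: 1.001
```

```bash
python3 - <<'E'
from cell import state,capture
import cv2,numpy as np
for n in("scene","wrist","top"):
    c=capture(n);cv2.imwrite(f"pics/{n}1.png",c["img"][:,:,::-1]);np.savez(f"{n}1.npz",**c)
s=state();print(s["tcp_pos"],s["ee_rot"],s["clock"],s["joint_positions"])
E
```

```text
[ 419.15832805 -331.94096235  164.50864528] [ 4.06961702e-04  9.96647014e-01 -8.18126769e-02 -1.11813257e-03] 4.4667 [-0.25701668  0.20298648  0.95489509  1.86792001 -0.17813804  1.16256305
 -0.97495889]
```

View pics/wrist1.png

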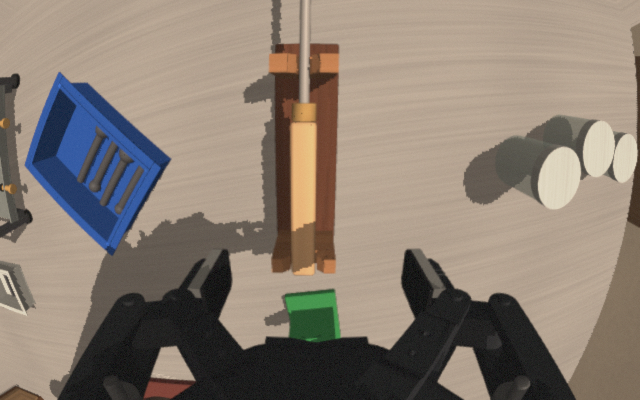

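View pics/scene1.png

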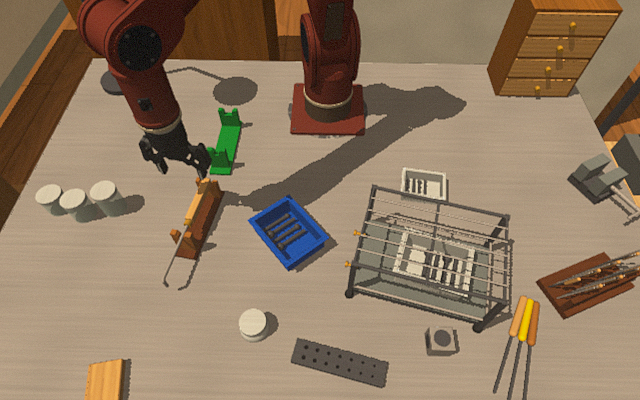

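```bash
cat >> h.py <<'E'
def fplane(c,u,v,z):
    x=(u-c["cx"]);y=-(v-c["cy"]);r=np.hypot(x,y);th=r/c["fx"]
    d=np.array([np.sin(th)*x/max(r,1e-9),np.sin(th)*y/max(r,1e-9),-np.cos(th)]);E=c["extrinsics"]
    d=E[:3,:3]@d;o=E[:3,3];return (o+d*(z-o[2])/d[2]).round(1)
E
python3 - <<'E'
from h import *
w=load("wrist1")
print(w["extrinsics"].round(3))
for u,v in[(303,125),(303.5,200),(303.5,270)]:print(fplane(w,u,v,78))
print("ferr front",fplane(w,304,103,76),"rod",fplane(w,305.5,20,70),fplane(w,304.5,90,70))
print("upr",[fplane(w,u,v,z).tolist() for u,v,z in[(283,63,80),(328,63,80),(280,268,72),(328,268,72)]])
E
```

```text
[[-1.63000e-01  9.40000e-01  3.00000e-01  4.91267e+02]
 [-9.87000e-01 -1.56000e-01 -4.70000e-02 -3.50454e+02]
 [ 3.00000e-03 -3.04000e-01  9.53000e-01  3.06027e+02]
 [ 0.00000e+00  0.00000e+00  0.00000e+00  1.00000e+00]]
[ 474.2 -338.5   78. ]
[ 417.1 -328.9   78. ]
[ 354.8 -317.6   78. ]
ferr front [ 490.1 -341.9   76. ] rod [ 553.6 -353.4   70. ] [ 499.8 -343.7   70. ]
upr [[521.8, -332.1, 80.0], [516.2, -363.8, 80.0], [356.4, -296.6, 72.0], [349.7, -338.3, 72.0]]
```

Request:
{"name": "drive_tool", "arguments": {"travel": [[0.1,-0.3,1.3],[0,0,1.3],[0,0,1.3],[0,0,1.3],[0,0,1.3],[0,0,1.3],[0,0,1.3],[0,0,1.3],[0,0,1.3],[0,0,0]], "roll": [0.01,0,0,0,0,0,0,0,0,0], "claw": [0,0,0,0,0,0,0,0,0,0]}}

```text
clock: 5.3
tcp_pos: [422.2, -325.4, 45.6]
ee_rot: [-0.0, 0.997, -0.084, -0.002]
wrist_force: [0.3, 0.9, -0.5]
finger_gap: 1.001
```

```bash
cat > st.py <<'E'
from cell import state
import numpy as np
s=state();q=s["ee_rot"]
print("t",s["clock"],"tcp",s["tcp_pos"].round(1),"yaw",round(np.degrees(2*np.arctan2(q[2],q[1])),2),"q",q.round(4),"F",s["wrist_force"].round(2),"M",s["ft_torque"].round(2),"gap",round(s["finger_gap"],3),"j",s["joint_positions"].round(2))
E
python3 st.py
```

```text
t 5.3 tcp [ 422.2 -325.4   45.6] yaw -9.58 q [-5.000e-04  9.965e-01 -8.350e-02 -1.700e-03] F [ 0.28  0.89 -0.48] M [ 0.05  0.   -0.02] gap 1.001 j [-0.16  0.38  0.86  1.98 -0.36  0.94 -0.85]
```

```bash
python3 - <<'E'
from cell import capture
import numpy as np,cv2
for i in range(2):
    c=capture("wrist")
cv2.imwrite("pics/w2.png",c["img"][:,:,::-1])
E
python3 st.py
```

```text
t 5.4 tcp [ 423.1 -326.4   47.9] yaw -9.61 q [ 0.000e+00  9.965e-01 -8.380e-02 -6.000e-04] F [0.81 0.19 0.29] M [-0.03 -0.03  0.04] gap 0.999 j [-0.16  0.38  0.87  1.98 -0.35  0.94 -0.85]
```

View pics/w2.png

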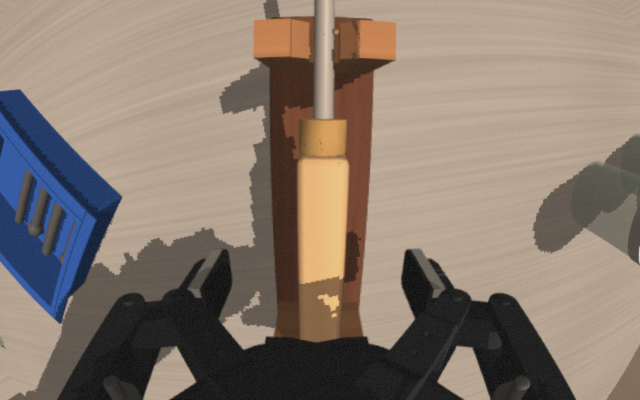

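Request:
{"name": "drive_tool", "arguments": {"travel": [[0,0.2,0],[0,0,0],[0,0,0],[0,0,0],[0,0,0],[0,0,0],[0,0,0],[0,0,0],[0,0,0],[0,0,0]], "roll": [0,0,0,0,0,0,0,0,0,0], "claw": [0,100,200,255,255,255,255,255,255,255], "grip_force": 110}}

```text
clock: 6.23
tcp_pos: [423.4, -328.4, 48.8]
ee_rot: [-0.0, 0.996, -0.084, 0.0]
wrist_force: [-0.4, 1.5, 5.6]
finger_gap: 0.216
```

```bash
python3 st.py
```

```text
t 6.2333 tcp [ 423.4 -328.4   48.8] yaw -9.59 q [-0.000e+00  9.965e-01 -8.360e-02  3.000e-04] F [-0.37  1.52  5.56] M [ 0.21  0.26 -0.16] gap 0.216 j [-0.15  0.38  0.87  1.97 -0.35  0.95 -0.85]
```

Request:
{"name": "drive_tool", "arguments": {"travel": [[0,0,-1],[0,0,-1.5],[0,0,-2],[0,0,-2],[0,0,-2],[0,0,-2],[0,0,-2],[0,0,-1.5],[0,0,0],[0,0,0]], "roll": [0,0,0,0,0,0,0,0,0,0], "claw": [255,255,255,255,255,255,255,255,255,255]}}

```text
clock: 7.07
tcp_pos: [423.4, -328.2, 188.8]
ee_rot: [-0.0, 0.997, -0.083, 0.001]
wrist_force: [0.2, -0.4, -1.2]
finger_gap: 0.217
```

```bash
python3 st.py; python3 - <<'E'
from cell import state,capture
import cv2,numpy as np
from h import *
for n in("scene","wrist","top"):
    c=capture(n);cv2.imwrite(f"pics/{n}3.png",c["img"][:,:,::-1]);np.savez(f"{n}3.npz",**c)
E
python3 st.py
```

```text
t 7.0667 tcp [ 423.4 -328.2  188.8] yaw -9.57 q [-1.000e-04  9.965e-01 -8.340e-02  7.000e-04] F [ 0.2  -0.39 -1.21] M [0.01 0.03 0.04] gap 0.217 j [-0.29  0.17  0.97  1.84 -0.15  1.21 -1.01]
t 7.2167 tcp [ 422.6 -327.7  187.3] yaw -9.58 q [-3.000e-04  9.965e-01 -8.350e-02 -8.000e-04] F [-1.05  0.47 -0.99] M [-0.05  0.05  0.05] gap 0.216 j [-0.29  0.17  0.97  1.84 -0.15  1.21 -1.01]
```

View pics/wrist3.png

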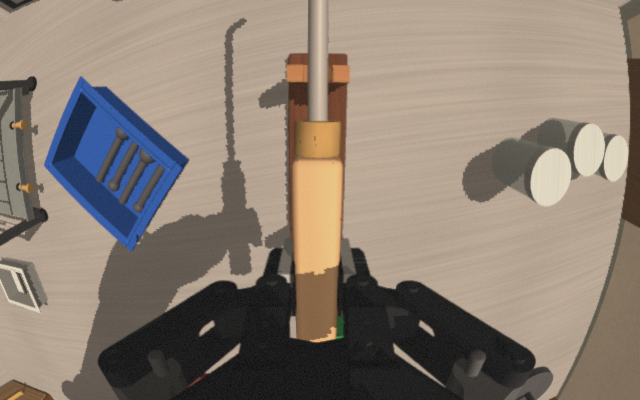

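View pics/scene3.png

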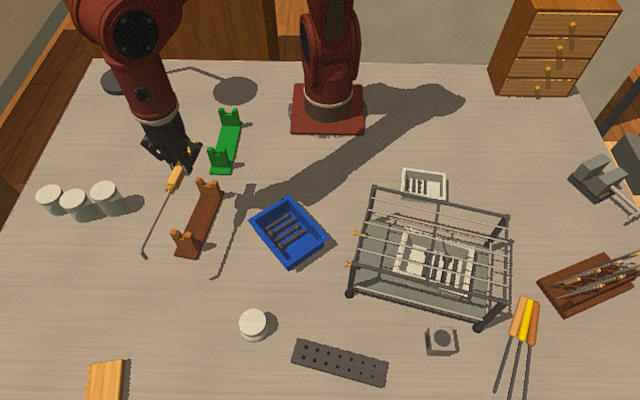

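View pics/top3.png

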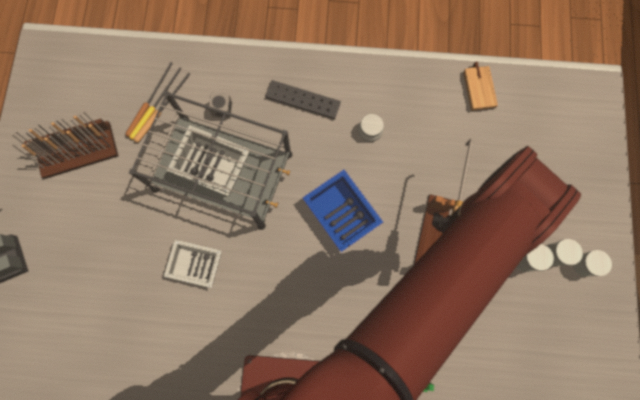

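```bash
cat >> h.py <<'E'
def tri(c1,p1,c2,p2):
    o1,d1=ray(c1,*p1);o2,d2=ray(c2,*p2);A=np.stack([d1,-d2],1);k=np.linalg.lstsq(A,o2-o1,rcond=None)[0]
    a=o1+d1*k[0];b=o2+d2*k[1];return ((a+b)/2).round(1),np.linalg.norm(a-b).round(1)
E
python3 - <<'E'
from h import *
t=load("top3");s=load("scene3")
crop(t,440,130,490,215,6,"pics/b1.png");crop(s,130,150,200,270,5,"pics/b2.png")
a=cv2.imread("pics/b1.png");b=cv2.imread("pics/b2.png");H=max(a.shape[0],b.shape[0])
f=lambda i:cv2.copyMakeBorder(i,0,H-i.shape[0],0,10,cv2.BORDER_CONSTANT)
cv2.imwrite("pics/b.png",np.hstack([f(a),f(b)]))
E
```

```text
(no output)
```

View pics/b.png

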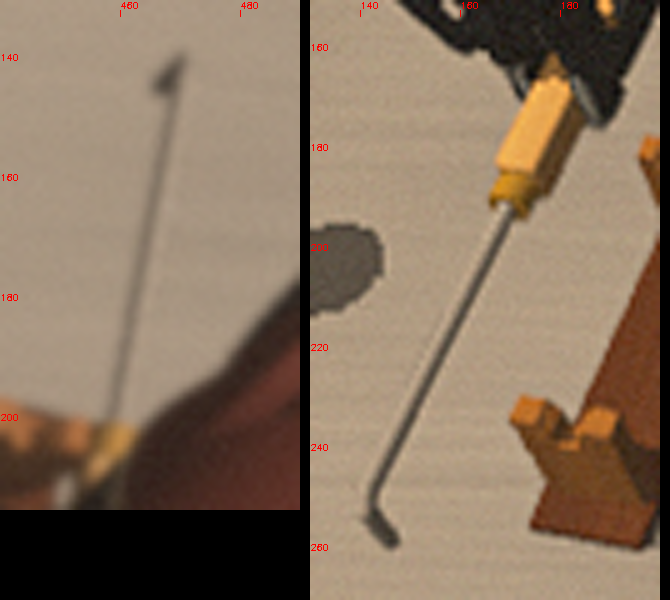

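```bash
python3 - <<'E'
from h import *
t=load("top3");s=load("scene3")
b=tri(t,(470,140),s,(142.4,250));p=tri(t,(466.7,145),s,(146.6,259))
f=tri(t,(458.5,201.5),s,(130+(505-310)/5,150+200/5))
print(b,p,f)
a=np.radians(-9.58);X=np.array([np.cos(a),np.sin(a)]);Y=np.array([np.sin(a),-np.cos(a)])
for q in(b[0],p[0],f[0]):
    d=q[:2]-np.array([422.8,-328]);print(d@X,d@Y,q[2]-188-19)
E
```

```text
(array([ 631.9, -363. ,  201.3]), np.float64(0.6)) (array([ 633.3, -367.3,  164.9]), np.float64(0.7)) (array([ 487.9, -339.8,  206.5]), np.float64(2.9))
212.00879075179094 -0.2874786310505798 -5.699999999999989
214.1048922219502 3.719560004500158 -42.099999999999994
66.15593758320834 0.8012006531681047 -0.5
```

Request:
{"name": "drive_tool", "arguments": {"travel": [[0.1,-2.0,0],[0.2,-3.5,0],[0.2,-3.5,0],[0.2,-3.5,0],[0.2,-3.0,0],[0.2,-1.2,0],[0,0,0],[0,0,0],[0,0,0],[0,0,0]], "roll": [0,0,0,0,0,0,-0.09,-0.1,-0.1,-0.1], "claw": [255,255,255,255,255,255,255,255,255,255]}}

```text
clock: 8.05
tcp_pos: [461.2, -165.2, 187.3]
ee_rot: [0.0, 0.994, 0.114, -0.001]
wrist_force: [-0.8, -0.2, -1.1]
finger_gap: 0.216
```

Request:
{"name": "drive_tool", "arguments": {"travel": [[0,0,0],[0,0,0],[0,0,0],[0,0,0],[0,0,0],[0,0,0],[0,0,0],[0,0,0],[0,0,0],[0,0,0]], "roll": [-0.11,-0.11,-0.11,-0.11,-0.11,-0.11,-0.11,-0.11,-0.11,-0.11], "claw": [255,255,255,255,255,255,255,255,255,255]}}

```text
clock: 8.88
tcp_pos: [461.1, -165.4, 187.3]
ee_rot: [-0.0, 0.788, 0.616, -0.001]
wrist_force: [0.4, 0.3, -1.5]
finger_gap: 0.214
```

```bash
python3 - <<'E'
from cell import state,capture
import cv2,numpy as np
from h import *
for n in("scene","wrist","top"):
    c=capture(n);cv2.imwrite(f"pics/{n}4.png",c["img"][:,:,::-1]);np.savez(f"{n}4.npz",**c)
E
python3 st.py
```

```text
t 9.0333 tcp [ 461.3 -165.4  187.5] yaw 75.62 q [-4.00e-04  7.90e-01  6.13e-01 -7.00e-04] F [-0.08 -0.13 -0.92] M [-0.04 -0.01 -0.03] gap 0.214 j [-0.54  0.02  0.82  1.93 -0.01  1.2   0.03]
```

View pics/wrist4.png

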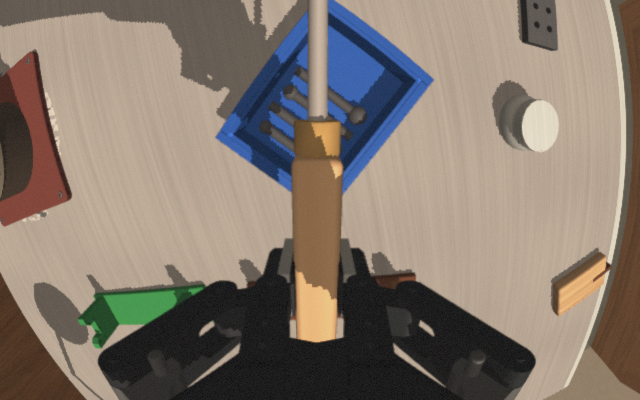

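View pics/top4.png

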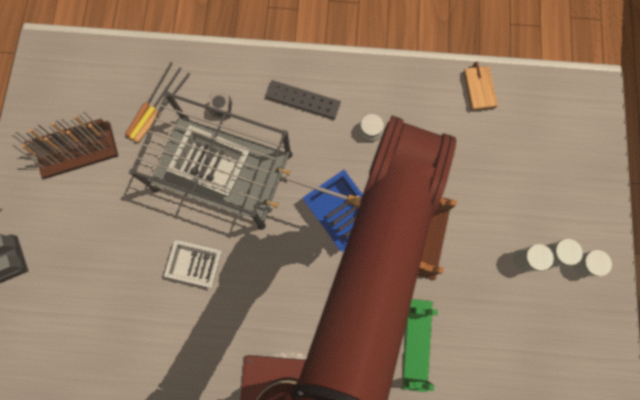

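View pics/scene4.png

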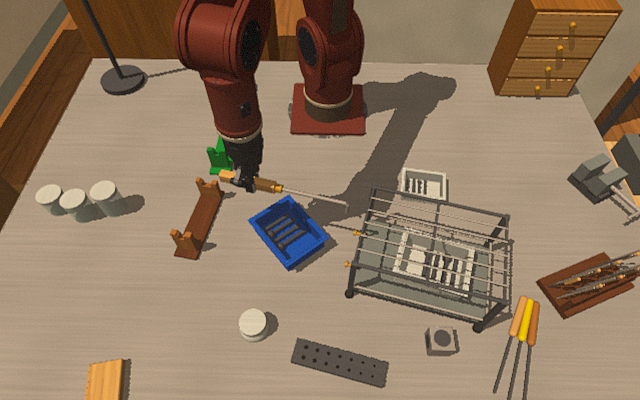

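```bash
python3 - <<'E'
from h import *
t=load("top4");s=load("scene4")
crop(t,230,120,330,220,5,"pics/b1.png");crop(s,280,160,380,260,5,"pics/b2.png")
a=cv2.imread("pics/b1.png");b=cv2.imread("pics/b2.png")
cv2.imwrite("pics/c.png",np.hstack([a[:,:395],b[:,:395]]))
E
```

```text
(no output)
```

View pics/c.png

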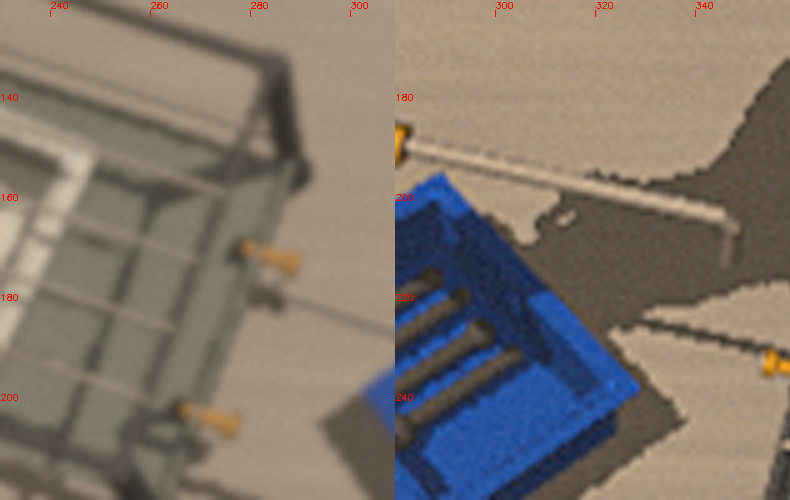

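```bash
python3 - <<'E'
from h import *
t=load("top4");s=load("scene4")
b=tri(t,(281.5,177),s,(347.5,203.5));p=tri(t,(281,179.6),s,(346.4,212.5))
a=np.radians(75.62);X=np.array([np.cos(a),np.sin(a)]);Y=np.array([np.sin(a),-np.cos(a)])
for q in(b,p):
    d=q[0][:2]-np.array([461.2,-165.4]);print(q,d@X,d@Y,q[0][2]-187.4-19)
# inside face / upstand edges, z=42, top view pixels on the outer edge of upstand strip
for x,y in[(300,165),(205,440)]: print(plane(t,230+x/5,120+y/5,42))
W=cloud(t)
print("screw",[plane(t,230+x/5,120+y/5,36).tolist() for x,y in[(240,245),(297,265),(182,408),(238,428)]])
E
```

```text
(array([512.5,  46.3, 203.4]), np.float64(5.0)) 217.80786615498724 -2.8833038360829124 -3.0
(array([514.7,  47.8, 172.3]), np.float64(9.1)) 219.80724492185863 -1.1247576903750516 -34.099999999999994
[621.4  48.3  42. ]
[473.2  82.8  42. ]
screw [[577.9, 75.7, 36.0], [569.6, 45.4, 36.0], [489.9, 96.8, 36.0], [481.9, 67.4, 36.0]]
```

Request:
{"name": "drive_tool", "arguments": {"travel": [[0,0,1.3],[0,0,1.3],[0,0,1.3],[0,0,1.3],[0,0,1.3],[0,0,0],[1.5,0,0],[2.0,0,0],[1.5,0,0],[0,0,0]], "roll": [0,0,0,0,0,0,0,0,0,0], "claw": [255,255,255,255,255,255,255,255,255,255]}}

```text
clock: 9.87
tcp_pos: [475.0, -113.9, 123.7]
ee_rot: [-0.0, 0.789, 0.615, 0.0]
wrist_force: [0.5, -0.3, -2.0]
finger_gap: 0.216
```

Request:
{"name": "drive_tool", "arguments": {"travel": [[1.0,0,0],[1.5,0,0],[1.5,0,0],[1.5,0,0],[1.5,0,0],[1.5,0,0],[1.5,0,0],[1.3,0,0],[0,0,0],[0,0,0]], "roll": [0,0,0,0,0,0,0,0,0,0], "claw": [255,255,255,255,255,255,255,255,255,255]}}

```text
clock: 10.7
tcp_pos: [501.9, -7.2, 123.4]
ee_rot: [0.0, 0.789, 0.614, -0.0]
wrist_force: [-1.1, -0.9, -1.7]
finger_gap: 0.218
```

```bash
cat > snap.py <<'E'
import sys
from cell import state,capture
import cv2,numpy as np
from h import *
k=sys.argv[1]
C={}
for n in("scene","wrist","top"):
    c=capture(n);C[n]=c;cv2.imwrite(f"pics/{n}{k}.png",c["img"][:,:,::-1]);np.savez(f"{n}{k}.npz",**c)
crop(C["top"],150,100,300,230,5,f"pics/tc{k}.png");crop(C["scene"],340,170,520,310,4,f"pics/sc{k}.png")
E
python3 snap.py 5
python3 st.py
```

```text
t 10.85 tcp [501.6  -8.4 123.4] yaw 75.69 q [ 1.000e-04  7.897e-01  6.135e-01 -1.000e-04] F [-0.72  0.39 -1.57] M [-0.08  0.04 -0.01] gap 0.216 j [-0.72  0.13  0.7   1.98 -0.1   1.06 -0.22]
```

View pics/tc5.png

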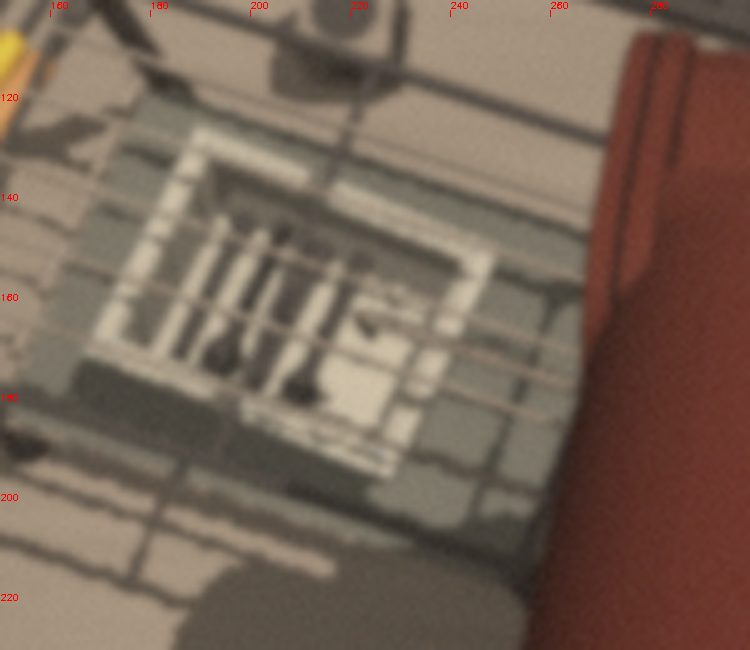

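View pics/sc5.png

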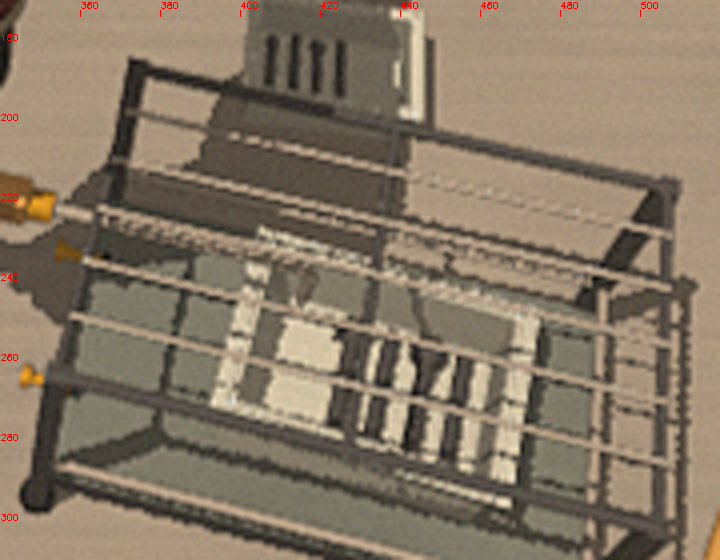

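View pics/wrist5.png

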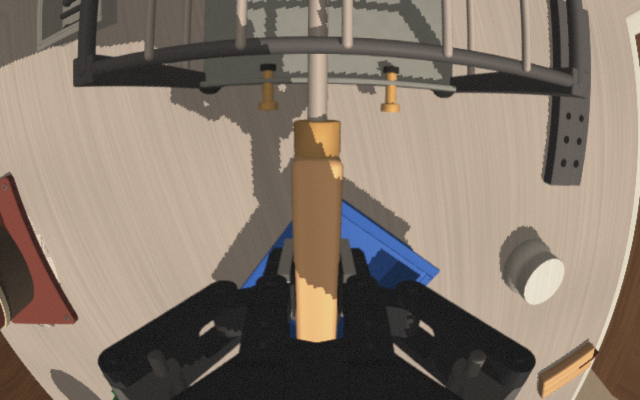

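```bash
python3 - <<'E'
from h import *
t=load("top5");s=load("scene5")
P=lambda x,y,z:plane(t,150+x/5,100+y/5,z)
print("tip?",P(368,328,105),"bend",P(355,312,142))
print("scene tip",plane(s,340+300/4,170+305/4,105),plane(s,340+302/4,170+270/4,142))
R=np.array([P(*p,80)[:2] for p in[(492,250),(393,475),(195,130),(95,338)]]);print(R)
print("inner rim edge",P(462,275,80),P(390,425,80))
W=cloud(t)
print("tri tip",tri(t,(150+368/5,100+330/5),s,(340+300/4,170+305/4)))
w=load("wrist5");print("screw heads wrist",[fplane(w,u,v,36).tolist() for u,v in[(268,68),(391,70)]])
E
```

```text
tip? [556.2 200.9 105. ] bend [552.9 199.5 142. ]
scene tip [558.5 201.4 105. ] [557.2 195.3 142. ]
[[608.6 149.6]
 [489.8 185.4]
 [659.9 306.4]
 [547.3 341. ]]
inner rim edge [594.4 163.1  80. ] [514.8 189.8  80. ]
tri tip (array([556.3, 202.1, 101. ]), np.float64(0.7))
screw heads wrist [[491.6, 98.4, 36.0], [579.4, 75.7, 36.0]]
```

Request:
{"name": "drive_tool", "arguments": {"travel": [[0,0,0.5],[0,0,0.7],[0,0,0.7],[0,0,0.7],[0,0,0.7],[0,0,0.6],[0,0,0.4],[0,0,0],[0,0,0],[0,0,0]], "roll": [0,0,0,0,0,0,0,0,0,0], "claw": [255,255,255,255,255,255,255,255,255,255]}}

```text
clock: 11.68
tcp_pos: [502.0, -7.4, 80.6]
ee_rot: [0.0, 0.789, 0.614, 0.0]
wrist_force: [-0.3, 0.9, -1.7]
finger_gap: 0.215
```

```bash
python3 snap.py 6
python3 st.py
```

```text
t 11.8333 tcp [502.1  -7.3  80.7] yaw 75.79 q [1.000e-04 7.891e-01 6.142e-01 3.000e-04] F [ 0.09  0.13 -1.23] M [-0.16 -0.01  0.  ] gap 0.214 j [-0.7   0.2   0.69  2.02 -0.15  0.97 -0.18]
```

View pics/sc6.png

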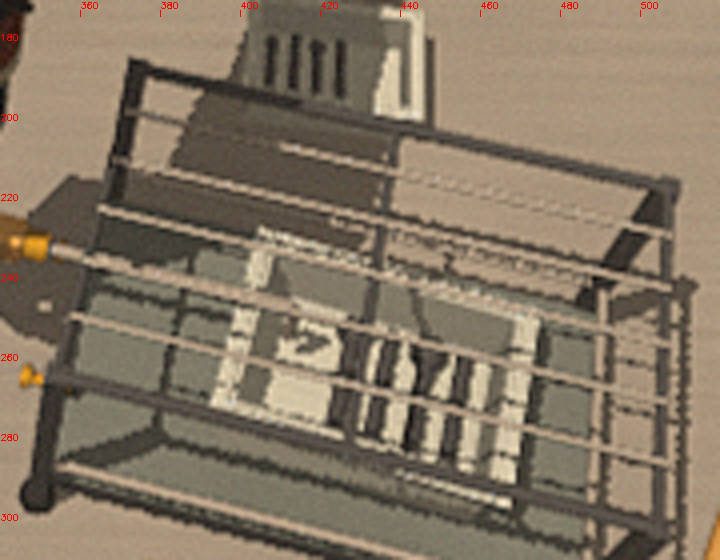

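View pics/tc6.png

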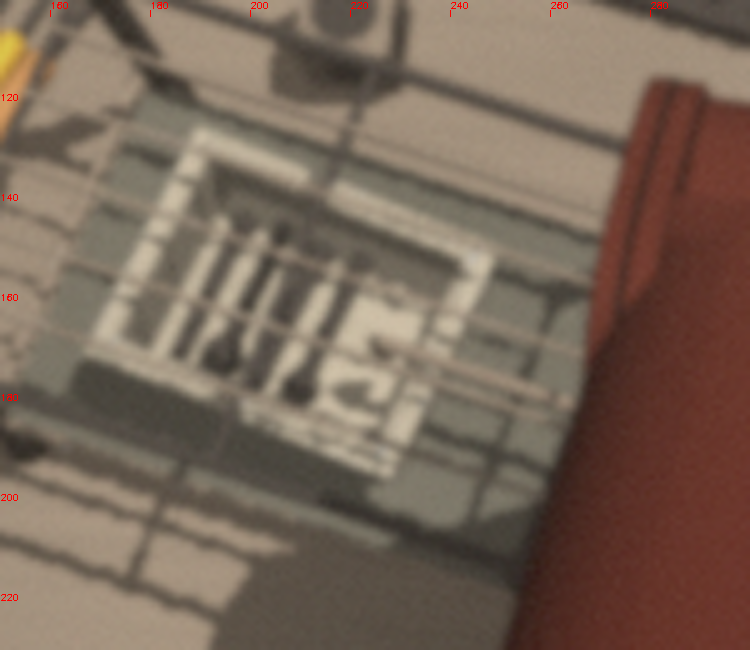

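Request:
{"name": "drive_tool", "arguments": {"travel": [[-0.3,0,0],[-0.3,0,0],[-0.2,0,0],[-0.2,0,0],[-0.2,0,0],[-0.2,0,0],[-0.2,0,0],[-0.2,0,0],[-0.2,0,0],[-0.2,0,0]], "roll": [0,0,0,0,0,0,0,0,0,0], "claw": [255,255,255,255,255,255,255,255,255,255]}}

```text
clock: 12.67
tcp_pos: [496.6, -28.4, 80.4]
ee_rot: [-0.0, 0.789, 0.614, 0.0]
wrist_force: [0.6, 4.3, -1.7]
finger_gap: 0.21
```

```bash
python3 snap.py 7
python3 st.py
```

```text
t 12.8167 tcp [496.4 -28.9  80.3] yaw 75.78 q [ 0.000e+00  7.892e-01  6.142e-01 -1.000e-04] F [ 0.06  1.66 -1.1 ] M [ 0.27 -0.13 -0.01] gap 0.216 j [-0.67  0.19  0.7   2.03 -0.15  0.97 -0.14]
```

View pics/tc7.png

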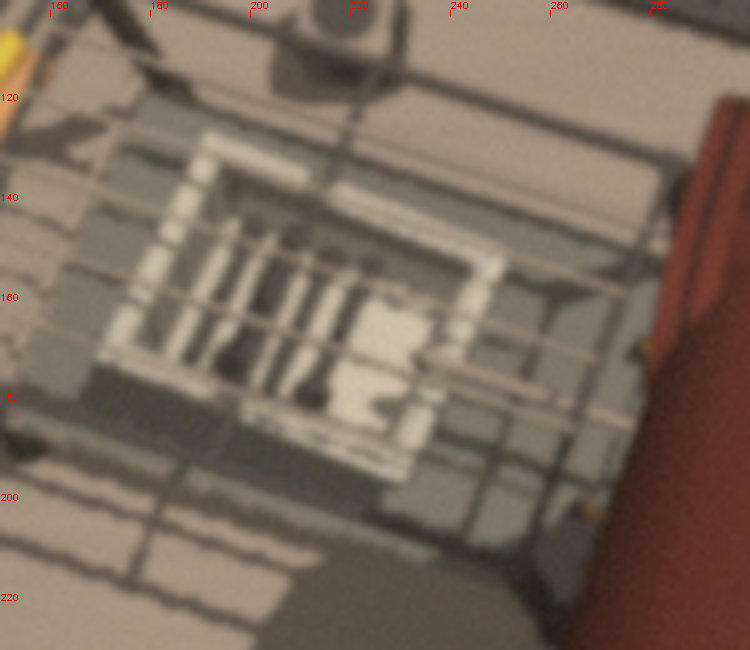

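Request:
{"name": "drive_tool", "arguments": {"travel": [[-0.2,0,0],[-0.3,0,0],[-0.3,0,0],[-0.3,0,0],[-0.3,0,0],[-0.3,0,0],[-0.3,0,0],[-0.3,0,0],[-0.3,0,0],[-0.3,0,0]], "roll": [0,0,0,0,0,0,0,0,0,0], "claw": [255,255,255,255,255,255,255,255,255,255]}}

```text
clock: 13.65
tcp_pos: [489.2, -57.1, 80.3]
ee_rot: [-0.0, 0.789, 0.614, -0.0]
wrist_force: [0.9, 3.2, -1.0]
finger_gap: 0.212
```

Request:
{"name": "drive_tool", "arguments": {"travel": [[-0.3,0,0],[-0.3,0,0],[-0.3,0,0],[-0.3,0,0],[-0.3,0,0],[-0.3,0,0],[-0.3,0,0],[-0.3,0,0],[-0.2,0,0],[-0.2,0,0]], "roll": [0,0,0,0,0,0,0,0,0,0], "claw": [255,255,255,255,255,255,255,255,255,255]}}

```text
clock: 14.48
tcp_pos: [482.3, -84.2, 80.3]
ee_rot: [-0.0, 0.789, 0.614, -0.0]
wrist_force: [1.4, 3.6, -1.5]
finger_gap: 0.217
```

```bash
python3 snap.py 8
python3 st.py
```

```text
t 14.6333 tcp [482.2 -84.5  80.3] yaw 75.77 q [ 1.000e-04  7.893e-01  6.140e-01 -3.000e-04] F [ 0.42  0.75 -1.88] M [0.14 0.03 0.01] gap 0.216 j [-0.59  0.17  0.74  2.05 -0.14  0.97 -0.03]
```

View pics/sc8.png

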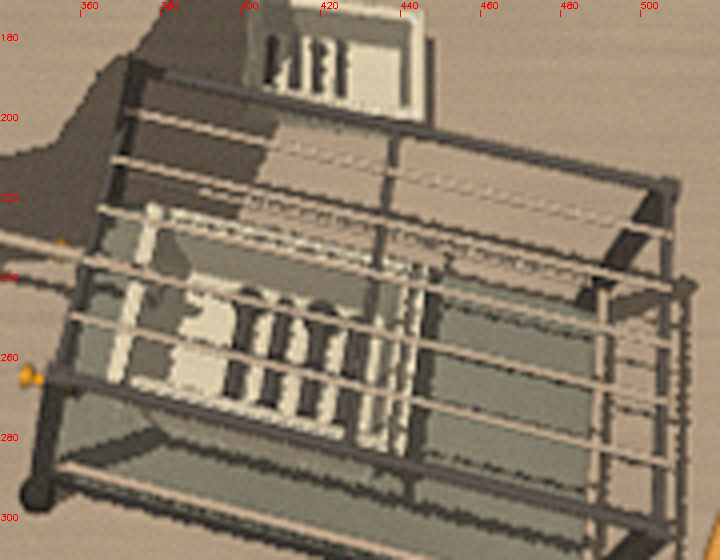

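View pics/wrist8.png

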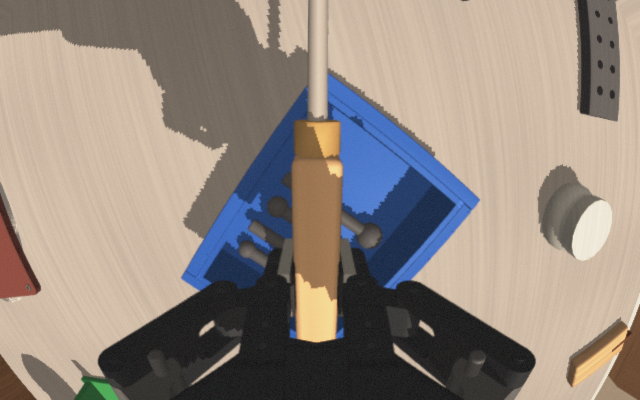

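```bash
python3 - <<'E'
from h import *
s=load("scene8");O=np.array([532.5,82]);a=np.radians(75.7);X=np.array([np.cos(a),np.sin(a)]);Y=np.array([-np.sin(a),np.cos(a)])
q=[]
for x,y in[(147,206),(110,380),(430,262),(403,452)]:
    d=plane(s,340+x/4,170+y/4,80)[:2]-O;print(d@X,d@Y)
E
```

```text
26.05159377868692 62.57351246006795
28.01184093413687 -57.66790066822797
195.31376375259416 68.97958892886967
192.64551178067208 -57.3950937865158
```

Request:
{"name": "drive_tool", "arguments": {"travel": [[-0.15,0,0],[-0.15,0,0],[-0.15,0,0],[-0.15,0,0],[-0.15,0,0],[-0.15,0,0],[-0.15,0,0],[-0.15,0,0],[-0.1,0,0],[-0.1,0,0]], "roll": [0,0,0,0,0,0,0,0,0,0], "claw": [255,255,255,255,255,255,255,255,255,255]}}

```text
clock: 15.47
tcp_pos: [479.0, -97.7, 80.3]
ee_rot: [0.0, 0.789, 0.614, -0.0]
wrist_force: [1.0, 3.3, -2.4]
finger_gap: 0.216
```

Request:
{"name": "drive_tool", "arguments": {"travel": [[-0.06,0,0],[-0.06,0,0],[-0.06,0,0],[-0.06,0,0],[-0.06,0,0],[-0.06,0,0],[-0.06,0,0],[-0.06,0,0],[-0.06,0,0],[-0.06,0,0]], "roll": [0,0,0,0,0,0,0,0,0,0], "claw": [255,255,255,255,255,255,255,255,255,255]}}

```text
clock: 16.3
tcp_pos: [477.5, -103.4, 80.3]
ee_rot: [-0.0, 0.789, 0.614, -0.0]
wrist_force: [0.6, 3.5, -1.9]
finger_gap: 0.213
```

```bash
python3 st.py
```

```text
t 16.3 tcp [ 477.5 -103.4   80.3] yaw 75.79 q [-0.000e+00  7.891e-01  6.142e-01 -1.000e-04] F [ 0.61  3.46 -1.92] M [ 0.71 -0.24 -0.11] gap 0.213 j [-0.57  0.17  0.76  2.05 -0.14  0.97  0.02]
```

```bash
python3 snap.py 9; python3 - <<'E'
from h import *
s=load("scene9");crop(s,340,200,440,310,6,"pics/d.png")
E
```

```text
(no output)
```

View pics/d.png

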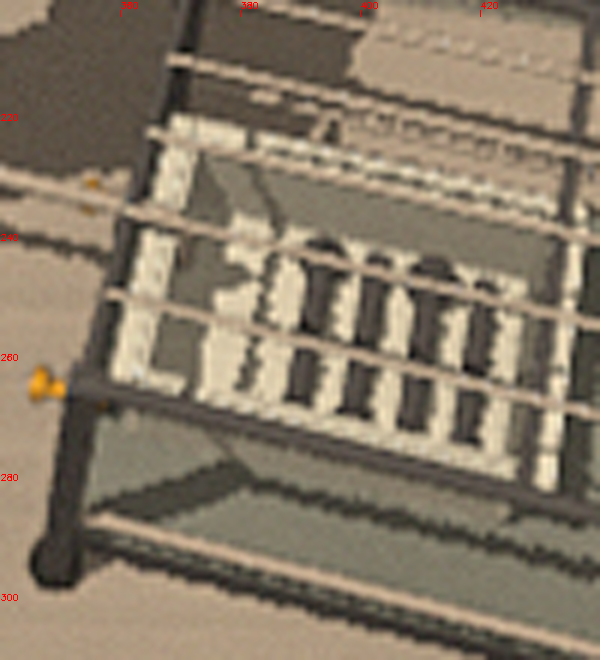

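View pics/tc9.png

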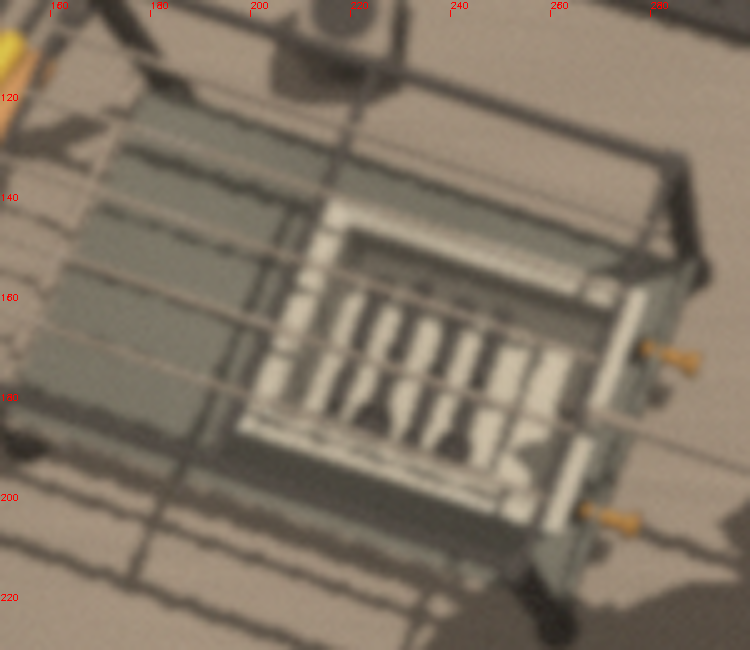

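```bash
python3 - <<'E'
from h import *
t=load("top9");O=np.array([532.5,82]);a=np.radians(75.7);X=np.array([np.cos(a),np.sin(a)]);Y=np.array([-np.sin(a),np.cos(a)])
for n,x,y,z in[("rim",648,285,80),("rim",560,530,80),("brk",330,202,80),("brk",238,425,80),("screwtip",640,347,36),("screwtip",580,510,36),("head",697,362,36),("head",638,525,36)]:
    d=plane(t,150+x/5,100+y/5,z)[:2]-O;print(n,d@X,d@Y)
E
```

```text
rim 4.301349511786079 -65.053196634581
rim 2.7021616875640597 66.32238175920904
brk 170.1966898129845 -54.345439336735026
brk 170.89459280708397 68.01829275497111
screwtip 4.7650554838858135 -44.60509215589054
screwtip 4.419690127103987 46.22387196222726
head -25.713310830839884 -46.49167286855374
head -26.081478056945613 44.02188662886981
```

Request:
{"name": "drive_tool", "arguments": {"travel": [[-0.03,0,0],[-0.03,0,0],[-0.03,0,0],[-0.03,0,0],[-0.03,0,0],[-0.03,0,0],[-0.02,0,0],[-0.02,0,0],[0,0,0],[0,0,0]], "roll": [0,0,0,0,0,0,0,0,0,0], "claw": [255,255,255,255,255,255,255,255,255,255]}}

```text
clock: 17.28
tcp_pos: [476.9, -105.5, 80.3]
ee_rot: [0.0, 0.789, 0.614, -0.0]
wrist_force: [2.1, 2.8, -2.6]
finger_gap: 0.213
```

```bash
python3 st.py
```

```text
t 17.2833 tcp [ 476.9 -105.5   80.3] yaw 75.79 q [ 0.      0.7892  0.6142 -0.    ] F [ 2.06  2.75 -2.56] M [ 0.57 -0.17 -0.05] gap 0.213 j [-0.56  0.17  0.76  2.05 -0.14  0.97  0.02]
```

Request:
{"name": "drive_tool", "arguments": {"travel": [[-0.03,0,0],[-0.03,0,0],[-0.03,0,0],[-0.03,0,0],[-0.03,0,0],[-0.03,0,0],[-0.02,0,0],[0,0,0],[0,0,0],[0,0,0]], "roll": [0,0,0,0,0,0,0,0,0,0], "claw": [255,255,255,255,255,255,255,255,255,255]}}

```text
clock: 18.12
tcp_pos: [476.5, -107.2, 80.3]
ee_rot: [-0.0, 0.789, 0.614, 0.0]
wrist_force: [2.1, 3.8, -2.0]
finger_gap: 0.212
```

Request:
{"name": "drive_tool", "arguments": {"travel": [[-0.03,0,0],[-0.03,0,0],[-0.03,0,0],[-0.03,0,0],[-0.03,0,0],[-0.03,0,0],[0,0,0],[0,0,0],[0,0,0],[0,0,0]], "roll": [0,0,0,0,0,0,0,0,0,0], "claw": [255,255,255,255,255,255,255,255,255,255]}}

```text
clock: 18.95
tcp_pos: [476.4, -107.9, 80.3]
ee_rot: [-0.0, 0.789, 0.615, 0.001]
wrist_force: [2.8, 8.8, -2.9]
finger_gap: 0.214
```

```bash
python3 st.py
```

```text
t 18.95 tcp [ 476.4 -107.9   80.3] yaw 75.84 q [-4.000e-04  7.889e-01  6.146e-01  6.000e-04] F [ 2.79  8.81 -2.92] M [ 1.64 -0.58 -0.14] gap 0.214 j [-0.56  0.17  0.76  2.05 -0.15  0.97  0.03]
```

```bash
python3 snap.py 10;python3 st.py; python3 - <<'E'
from h import *
t=load("top10");crop(t,190,120,300,235,6,"pics/e.png")
E
```

```text
t 19.1 tcp [ 476.4 -107.9   80.3] yaw 75.84 q [-4.000e-04  7.889e-01  6.146e-01  6.000e-04] F [ 2.91  9.29 -3.61] M [ 1.66 -0.52 -0.08] gap 0.215 j [-0.56  0.17  0.76  2.05 -0.15  0.97  0.03]
```

View pics/e.png

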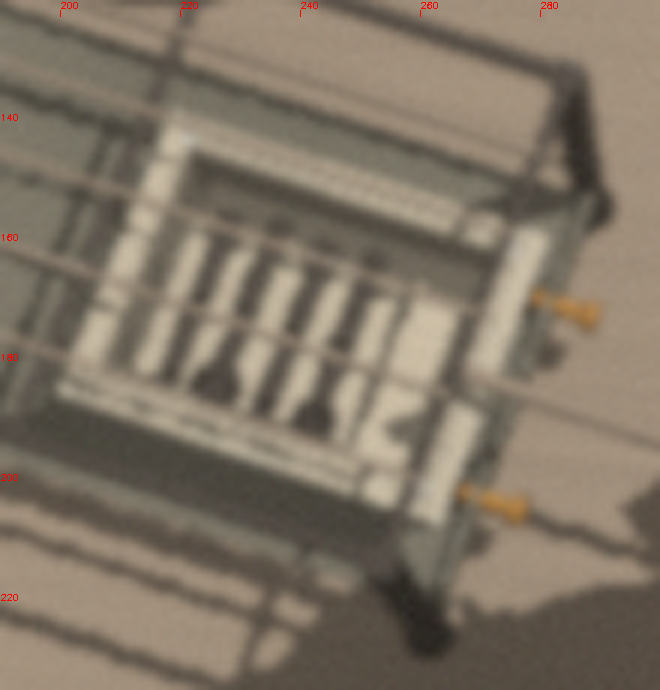

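```bash
cat > sq.py <<'E'
import sys
from h import *
t=load("top"+sys.argv[1]);O=np.array([532.5,82]);a=np.radians(75.7);X=np.array([np.cos(a),np.sin(a)]);Y=np.array([-np.sin(a),np.cos(a)])
E=np.linalg.inv(t["extrinsics"]);g=cv2.cvtColor(t["img"],cv2.COLOR_RGB2GRAY).astype(np.float32)
def samp(x,y,z):
    W=np.stack([O[0]+x*X[0]+y*Y[0],O[1]+x*X[1]+y*Y[1],z+0*x,1+0*x]);p=E@W
    u=t["cx"]+t["fx"]*p[0]/-p[2];v=t["cy"]-t["fy"]*p[1]/-p[2]
    return cv2.remap(g,u.astype(np.float32)[None],v.astype(np.float32)[None],cv2.INTER_CUBIC)[0]
def edge(x0,x1,z,sgn,ys):
    xs=np.arange(x0,x1,.25);r=[]
    for y in ys:
        d=sgn*np.gradient(cv2.GaussianBlur(samp(xs,np.full_like(xs,y),z)[None],(0,0),4)[0]);k=d.argmax();w=np.clip(d[max(0,k-8):k+9],0,None)
        r.append((y,(xs[max(0,k-8):k+9]*w).sum()/w.sum(),d[k]))
    r=np.array(r);m=np.ones(len(r),bool)
    for _ in range(5):
        p=np.polyfit(r[m,0],r[m,1],1);e=abs(np.polyval(p,r[:,0])-r[:,1]);m=e<max(1.,2*np.median(e))
    print("slope %.4f x0 %.2f n %d/%d"%(p[0],p[1],m.sum(),len(m)));return p
print("front rim outer",end=' ');edge(-12,10,80,1,np.arange(-50,52,4))
print("back rim outer",end=' ');edge(155,180,80,-1,np.arange(-50,52,4))
print("upstand outer",end=' ');edge(-25,-3,42,-1,np.concatenate([np.arange(-80,-56,2),np.arange(-32,33,2),np.arange(56,70,2)]))
E
python3 sq.py 9; python3 sq.py 10
```

```text
front rim outer slope -0.0061 x0 3.47 n 24/26
back rim outer slope -0.0063 x0 171.96 n 26/26
upstand outer slope 0.0144 x0 -8.75 n 35/52
front rim outer slope 0.0039 x0 -0.86 n 21/26
back rim outer slope 0.0058 x0 167.68 n 26/26
upstand outer slope 0.0151 x0 -9.16 n 34/52
```

Request:
{"name": "drive_tool", "arguments": {"travel": [[-0.02,0,0],[-0.02,0,0],[-0.02,0,0],[-0.01,0,0],[0,0,0],[0,0,0],[0,0,0],[0,0,0],[0,0,0],[0,0,0]], "roll": [0,0,0,0,0,0,0,0,0,0], "claw": [255,255,255,255,255,255,255,255,255,255]}}

```text
clock: 19.93
tcp_pos: [476.4, -107.9, 80.3]
ee_rot: [-0.001, 0.789, 0.615, 0.001]
wrist_force: [3.4, 10.5, -2.4]
finger_gap: 0.216
```

```bash
python3 snap.py 11;python3 st.py;python3 sq.py 11
```

```text
t 20.0833 tcp [ 476.4 -107.9   80.3] yaw 75.87 q [-6.000e-04  7.887e-01  6.148e-01  8.000e-04] F [ 3.7  10.94 -3.69] M [ 2.1  -0.71 -0.17] gap 0.216 j [-0.56  0.17  0.76  2.05 -0.15  0.97  0.03]
front rim outer slope -0.0010 x0 -1.16 n 21/26
back rim outer slope 0.0023 x0 167.90 n 23/26
upstand outer slope -0.0239 x0 -10.77 n 44/52
```

```bash
python3 - <<'E'
from h import *
O=np.array([532.5,82]);a=np.radians(75.7);X=np.array([np.cos(a),np.sin(a)]);Y=np.array([-np.sin(a),np.cos(a)])
for k in("0","9","11"):
    t=load("top"+k);hsv=cv2.cvtColor(t["img"],cv2.COLOR_RGB2HSV)
    m=((hsv[...,0]>10)&(hsv[...,0]<25)&(hsv[...,1]>110)&(hsv[...,2]>90)).astype(np.uint8);m[:, :255]=0;m[:,295:]=0;m[:140]=0;m[225:]=0
    n,l,st,ce=cv2.connectedComponentsWithStats(m)
    for i in range(1,n):
        if st[i,4]>8:
            d=plane(t,*ce[i],36)[:2]-O;print(k,st[i,4],(d@X).round(2),(d@Y).round(2))
w=load("wrist5");p=[fplane(w,u,v,36)[:2]-O for u,v in[(268,68),(391,70)]];print([(q@X,q@Y) for q in p])
E
```

```text
0 23 -16.26 -45.53
0 23 -16.02 44.21
9 23 -16.26 -45.53
9 26 -16.41 44.53
11 24 -15.99 -45.36
11 27 -15.68 44.51
[(np.float64(5.789598374712482), np.float64(43.68352722319393)), (np.float64(5.479454588833366), np.float64(-47.00293158313544))]
```

Request:
{"name": "drive_tool", "arguments": {"travel": [[0.1,0,0],[0.2,0,0],[0.4,0,0],[0.4,0,0],[0.4,0,0],[0,0,0],[0,0,-0.5],[0,0,-0.5],[0,0,-0.7],[0,0,-0.7]], "roll": [0,0,0,0,0,0,0,0,0,0], "claw": [255,255,255,255,255,255,255,255,255,255]}}

```text
clock: 20.92
tcp_pos: [479.6, -95.6, 105.2]
ee_rot: [0.0, 0.789, 0.614, 0.0]
wrist_force: [-0.9, -0.5, -1.4]
finger_gap: 0.218
```

Request:
{"name": "drive_tool", "arguments": {"travel": [[0,0,-0.7],[0,0,-0.7],[0,0,-0.5],[0,0,0],[-0.6,0,0],[-1.2,0,0],[-1.5,0,0],[-1.5,0,0],[-1.5,0,0],[-1.0,0,0]], "roll": [0,0,0,0,0,0,0,0,0,0], "claw": [255,255,255,255,255,255,255,255,255,255]}}

```text
clock: 21.75
tcp_pos: [460.7, -167.8, 123.0]
ee_rot: [-0.0, 0.79, 0.614, -0.0]
wrist_force: [-0.8, -0.1, -0.2]
finger_gap: 0.215
```

```bash
python3 snap.py 12;python3 st.py;python3 sq.py 12
```

```text
t 21.9 tcp [ 461.3 -166.6  123.1] yaw 75.69 q [-1.000e-04  7.897e-01  6.135e-01 -2.000e-04] F [ 0.51  0.97 -0.83] M [-0.06  0.07  0.01] gap 0.217 j [-0.51  0.11  0.82  2.01 -0.09  1.06  0.1 ]
front rim outer slope -0.0014 x0 -1.08 n 25/26
back rim outer slope 0.0053 x0 167.79 n 26/26
upstand outer slope 0.0042 x0 -9.06 n 33/52
```

View pics/scene12.png

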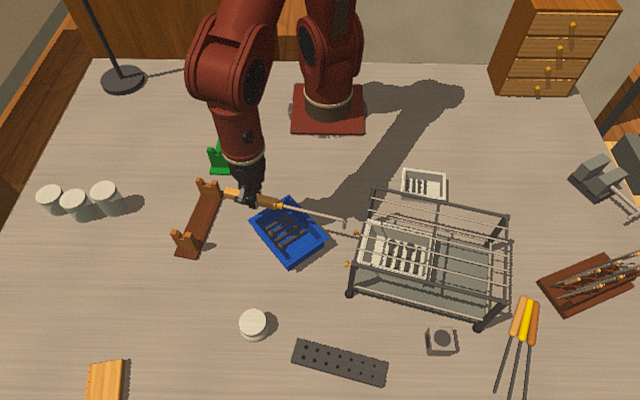

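Request:
{"name": "drive_tool", "arguments": {"travel": [[0,0,-1.3],[0,0,-1.3],[0,0,-1.3],[0,0,-1.3],[0,0,-1.3],[0,0,0],[0,0,0],[0,0,0],[0,0,0],[0,0,0]], "roll": [0,0,0,0,0,0.1,0.1,0.1,0.1,0.1], "claw": [255,255,255,255,255,255,255,255,255,255]}}

```text
clock: 22.73
tcp_pos: [461.9, -164.8, 188.2]
ee_rot: [-0.0, 0.917, 0.398, -0.0]
wrist_force: [0.1, 0.1, -1.4]
finger_gap: 0.216
```

Request:
{"name": "drive_tool", "arguments": {"travel": [[0,0,0],[0,0,0],[0,0,0],[0,0,0],[0,0,0],[0,0,0],[0,0,0],[0,0,0],[0,0,0],[0,0,0]], "roll": [0.11,0.11,0.11,0.11,0.11,0.11,0.11,0.11,0.11,0], "claw": [255,255,255,255,255,255,255,255,255,255]}}

```text
clock: 23.57
tcp_pos: [461.8, -164.9, 188.2]
ee_rot: [-0.0, 0.996, -0.085, -0.0]
wrist_force: [-0.4, -0.1, -1.2]
finger_gap: 0.216
```

```bash
python3 st.py
```

```text
t 23.5667 tcp [ 461.8 -164.9  188.2] yaw -9.8 q [-1.000e-04  9.963e-01 -8.540e-02 -2.000e-04] F [-0.43 -0.14 -1.21] M [-0.01  0.06  0.  ] gap 0.216 j [-0.56  0.01  0.83  1.93 -0.01  1.2  -1.46]
```

Request:
{"name": "drive_tool", "arguments": {"travel": [[-0.1,2.0,0],[-0.2,3.4,0],[-0.2,3.4,0],[-0.2,3.4,0],[-0.2,3.2,0],[-0.12,1.35,0],[0,0,0],[0,0,0],[0,0,0],[0,0,0]], "roll": [0,0,0,0,0,0,0,0,0,0], "claw": [255,255,255,255,255,255,255,255,255,255]}}

```text
clock: 24.4
tcp_pos: [424.5, -327.9, 188.1]
ee_rot: [-0.0, 0.997, -0.082, -0.0]
wrist_force: [0.9, -0.6, -1.8]
finger_gap: 0.215
```

```bash
python3 snap.py 13;python3 st.py; python3 - <<'E'
from h import *
t=load("top13");s=load("scene13")
crop(t,440,130,490,215,6,"pics/b1.png");crop(s,130,150,200,270,5,"pics/b2.png")
a=cv2.imread("pics/b1.png");b=cv2.imread("pics/b2.png");H=max(a.shape[0],b.shape[0])
f=lambda i:cv2.copyMakeBorder(i,0,H-i.shape[0],0,10,cv2.BORDER_CONSTANT)
cv2.imwrite("pics/f.png",np.hstack([f(a),f(b)]))
E
```

```text
t 24.55 tcp [ 424.3 -328.5  188.3] yaw -9.44 q [-2.000e-04  9.966e-01 -8.230e-02  1.000e-04] F [-0.48 -0.16 -1.32] M [-0.    0.06  0.05] gap 0.212 j [-0.3   0.18  0.98  1.84 -0.16  1.21 -1.  ]
```

View pics/f.png

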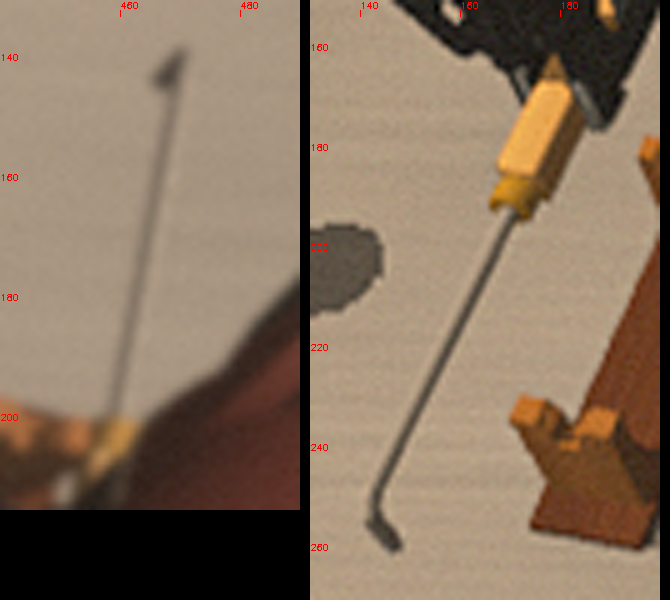

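View pics/wrist13.png

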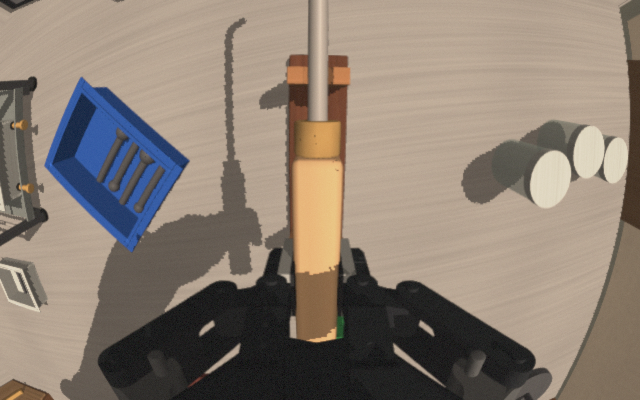

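Request:
{"name": "drive_tool", "arguments": {"travel": [[-0.1,0,1.5],[0,0,1.8],[0,0,1.8],[0,0,1.8],[0,0,1.6],[0,0,1.2],[0,0,0.8],[0,0,0.6],[0,0,0.4],[0,0,0]], "roll": [0.004,0,0,0,0,0,0,0,0,0], "claw": [255,255,255,255,255,255,255,255,255,255]}}

```text
clock: 25.38
tcp_pos: [422.7, -329.3, 73.1]
ee_rot: [-0.0, 0.996, -0.085, -0.0]
wrist_force: [0.0, -0.2, -1.6]
finger_gap: 0.216
```

Request:
{"name": "drive_tool", "arguments": {"travel": [[0,0,0.3],[0,0,0.3],[0,0,0.3],[0,0,0.3],[0,0,0.3],[0,0,0.3],[0,0,0.1],[0,0,0],[0,0,0],[0,0,0]], "roll": [0,0,0,0,0,0,0,0,0,0], "claw": [255,255,255,255,255,255,255,255,255,255]}}

```text
clock: 26.22
tcp_pos: [422.8, -329.5, 54.5]
ee_rot: [0.0, 0.996, -0.086, 0.0]
wrist_force: [0.4, 0.5, -0.9]
finger_gap: 0.213
```

```bash
python3 snap.py 14;python3 st.py
```

```text
t 26.3667 tcp [ 422.8 -329.4   54.5] yaw -9.81 q [ 0.000e+00  9.963e-01 -8.550e-02  1.000e-04] F [-0.13 -0.85 -1.2 ] M [0.01 0.08 0.03] gap 0.216 j [-0.17  0.38  0.89  1.97 -0.36  0.96 -0.85]
```

View pics/wrist14.png

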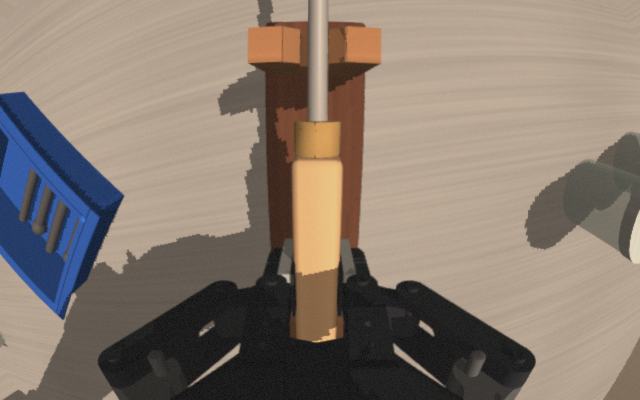

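Request:
{"name": "drive_tool", "arguments": {"travel": [[0,-0.1,0.1],[0,0,0.1],[0,0,0.1],[0,0,0.1],[0,0,0.1],[0,0,0.05],[0,0,0],[0,0,0],[0,0,0],[0,0,0]], "roll": [-0.004,0,0,0,0,0,0,0,0,0], "claw": [255,255,255,255,255,255,255,255,255,255]}}

```text
clock: 27.2
tcp_pos: [422.8, -328.4, 48.8]
ee_rot: [0.0, 0.997, -0.083, -0.0]
wrist_force: [-0.4, 1.5, -0.5]
finger_gap: 0.216
```

```bash
python3 st.py
```

```text
t 27.2 tcp [ 422.8 -328.4   48.8] yaw -9.58 q [ 0.      0.9965 -0.0835 -0.    ] F [-0.4   1.52 -0.53] M [0.02 0.05 0.02] gap 0.216 j [-0.17  0.38  0.88  1.97 -0.36  0.95 -0.84]
```

Request:
{"name": "drive_tool", "arguments": {"travel": [[0,0,0.05],[0,0,0],[0,0,0],[0,0,0],[0,0,0],[0,0,0],[0,0,0],[0,0,0],[0,0,0],[0,0,0]], "roll": [0,0,0,0,0,0,0,0,0,0], "claw": [255,200,190,175,150,120,80,40,0,0], "grip_force": 20}}

```text
clock: 28.03
tcp_pos: [422.9, -328.4, 48.3]
ee_rot: [0.0, 0.997, -0.084, -0.0]
wrist_force: [1.2, -0.5, 1.2]
finger_gap: 1.0
```

Request:
{"name": "drive_tool", "arguments": {"travel": [[0,0,0],[0,0,0],[0,0,-0.5],[0,0,-1],[0,0,-2],[0,0,-3],[0,0,-3],[0,0,-3],[0,0,-2],[0,0,0]], "roll": [0,0,0,0,0,0,0,0,0,0], "claw": [0,0,0,0,0,0,0,0,0,0]}}

```text
clock: 28.87
tcp_pos: [424.4, -330.2, 198.3]
ee_rot: [0.001, 0.996, -0.084, 0.003]
wrist_force: [-0.2, 0.2, 0.1]
finger_gap: 1.001
```

```bash
python3 snap.py 15;python3 st.py; python3 - <<'E'
from h import *
s=load("scene15");crop(s,150,165,240,300,4,"pics/g.png")
E
```

```text
t 29.0167 tcp [ 422.8 -328.2  193.5] yaw -9.57 q [-2.000e-04  9.965e-01 -8.340e-02  3.000e-04] F [ 0.08 -0.32 -0.09] M [ 0.01  0.02 -0.02] gap 0.996 j [-0.31  0.17  1.    1.83 -0.15  1.22 -1.01]
```

View pics/g.png

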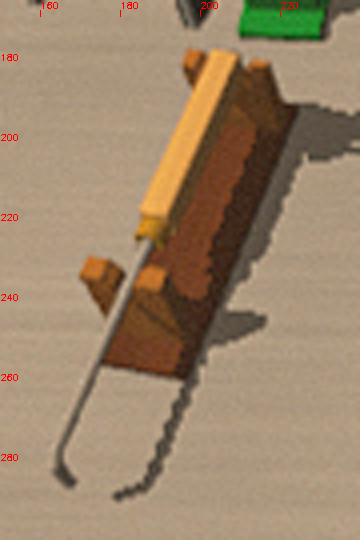

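View pics/wrist15.png

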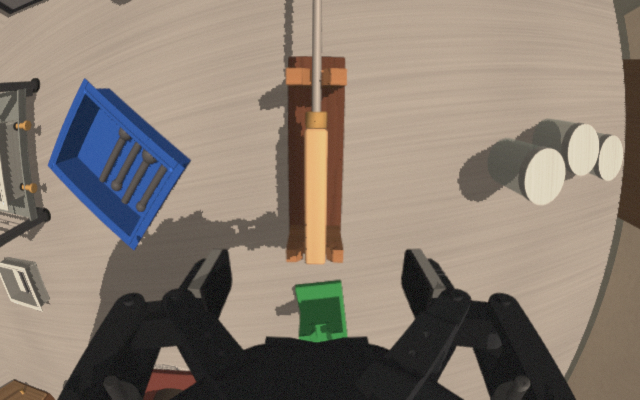

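View pics/scene15.png

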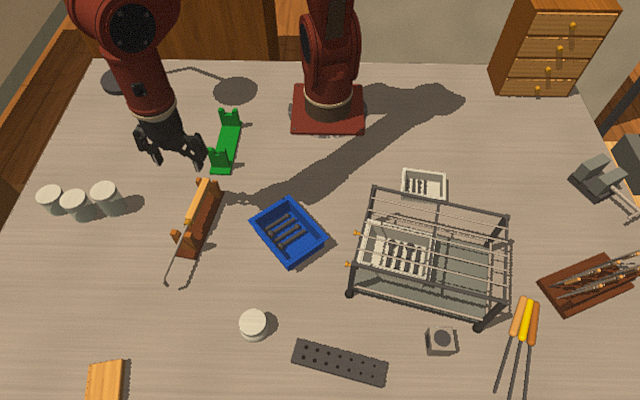

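The hook lies in both notches with its tip down, at the same pixels as at the start: bend about (165,279), tip about (167,286). The tray is at the front, and the bystanders look unmoved. One last check, then I hand in.

```bash
python3 sq.py 15; python3 - <<'E'
from h import *
import cv2
a=load("scene0")["img"].astype(int);b=load("scene15")["img"].astype(int)
for n,(x,y,w,h) in dict(tin=(235,305,36,40),plate=(285,335,108,55),dome=(420,320,45,40)).items():
    print(n,abs(a-b)[y:y+h,x:x+w].mean().round(2))
from cell import bot
print(bot.hand_in())
E
```

```text
front rim outer slope -0.0019 x0 -1.04 n 25/26
back rim outer slope 0.0039 x0 167.85 n 24/26
upstand outer slope 0.0104 x0 -9.00 n 34/52
tin 10.84
plate 8.54
dome 8.9
the job is handed in; nothing more can be done
None
```

I drew the tray onto both stop screws with the hook, unhooked it and laid the hook back in its rest. I handed the job in at about 29 s. The hand-in gave no verdict.

- **Drag:** sliding took about 3–4 N. At the stops the wrist force rose to about 11.5 N while the tool stopped moving, which leaves roughly 8 N on the screws. I couldn't read the screw force directly, so that figure is inferred. All forces I read stayed below the limits.
- **Tray:** the last pictures put its front and back rims within about 0.005 rad of square to the line of the stop screws. It did not shift when I unhooked.
- **Squareness check that disagreed:** fitting the edge of the upstand gave slopes scattering between -0.024 and +0.015. I did not trust it and used the screws as the reference.
- **Hook:** it sits in both notches, tip down, at the same pixels as at the start. The gripper is open and about 145 mm above it.
- **Bystanders:** the tin, drawplate and doming block look unmoved, and the arm and hook never went near them. A before-and-after picture comparison over those three areas gave mean differences of 8–11 grey levels. I put that down to image noise but did not check it against an unchanged area, so it does not settle the matter.

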